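# Load the tube block, index the reader sled, shut the draught door

### The arm

A 7-joint arm with a two-finger parallel gripper is mounted at the origin on the work surface. World frame = base frame: x ahead of the robot, y to its left, z up, the work surface at z = 0. Lengths are in m, angles in rad, forces in N, time in s.
With the tool pointing down it reaches from about 0.425 to 0.925 m from the base axis. Payload 6.8 kg.
Tool frame: the origin (TCP) lies between the finger pads; the fingertips stand 19 mm ahead of it and the grasp point (between the pads) is the TCP; z points along the fingers, y is the direction in which the jaws open and shut (so a half turn about z gives the same grasp; the last joint's range is limited). The gripper opens to 88 mm and grips with 3 to 60 N. Pads are 20 mm wide; open, the fingers measure 115 mm over their backs; the gripper's body (75 mm by 178 mm) begins 61 mm behind the grasp point.
Start: joints at [-1.397, 0.477, 0.022, 1.555, -0.011, 1.109, -0.083], TCP at [0.188, 0.648, 0.242] pointing down, gripper open.
Joint ranges: [-2.96, 2.96], [-0.34, 2.1], [-1.41, 1.46], [0.24, 2.44], [-1.37, 4.51], [0.17, 1.92], [-2.96, 2.96]. Speed limits (rad/s): [2.39, 2.39, 3.14, 3.14, 3.14, 3.14, 3.14].

### API

Orientations are given as a unit quaternion [w, x, y, z].
In Python, from plant import get_obs, viewer, sign_off gives the robot as it stands.
- The arm moves only by the tool play_rows, never from a script. Its argument "deltas" is a list of rows, each a list of 6 numbers: the shift along the tool's x, y, z in units of 30 mm (1.0 is 30 mm), then the turn, a rotation vector about the tool's x, y, z in units of 6 degrees (1.0 is 6 degrees). In form: [[dx, dy, dz, rx, ry, rz], ...]. A call has 1 to 12 rows; each row is the pose to reach, as a shift and turn from the pose commanded when the call began, along the tool's axes at that moment; what a row does not reach only later rows make up. A row lasts 1/12 s, in which the tool goes at most 41.7 mm and 7.16 degrees, less where a joint would pass 70% of its speed; a pose out of reach is approached as far as the arm can. A call with a gripper value outside its range is refused whole. "gripper" is the gripper command: -1 is fully open, 1 is shut, values between are in proportion, set as the call begins (left out, the last holds). The fingers move at their own pace and stop on an object; "newtons" is the grip in N (left out, the last holds). Time passes only in rows, so rows that repeat a pose let the fingers close. It gives the time, the measured TCP pose, the force and the opening at its end, in the units of the state.
- get_obs(): the state, without advancing time (a new reading comes with each control period).
- viewer.get_image(name): name is "scene" or "top" or "wrist"; returns a dict with "color" (480x640x3 uint8, blue, green, red), "K" (3x3 intrinsics, pixels), "xyz" and "rotation" of the camera in the world. Camera axes: x right, y down, z forward; pixel columns grow to the right and rows downward; lengths in m; the calibration is good to about 2 mm. A picture is of the moment at which its call begins. There is no depth.
- sign_off(): hands the job in, once; it reports no verdict.
The state is a dict: "t": time; "joint_pos": joint angles; "joint_velocities": joint speeds; "joint_efforts": joint torques, N m; "tcp_pos": TCP position; "tool_rot": TCP orientation; "force": force on the tool from outside, world axes, zero at the start; "torque": the same for the moment, N m; "grip_width": finger opening in m.
Only numpy, scipy, OpenCV 4.12 (cv2) and the standard library are available. Lean on these libraries where they do the work, as an engineer would, in place of code of your own. Each camera call takes 0.05 s, during which the arm holds its last target. There are 200 camera calls.

### The job

Take the steel tube block out of its stand and set it gently down into the nest of the reader's sled. Then push the sled along its rail into the draught shield until it clicks into the first detent, the reading station, without running past it, and finally push the shield's door shut until its catch holds it. Keep the block upright and leave everything else on the bench where it stands; the stand and the nest hide different sides of the block, so it has to be put down on the bench and gripped the other way round on the journey.

Things in the scene. Friction and masses are not known exactly. Their poses are not given: they have to be found in the camera images.
- reader: Block reader, fixed. Origin: on the bench, z up; the rail runs along its y at x = 0. White base 170 (x), y -290 to +160, 12 high; reading head 95 high at y -290 to -168. Open-topped shield: clear walls 6 thick at x = -74 and +74, y -164 to +8, top 85 high; the door closes its +y end. The sled loads outside (+y) and travels to -y.
- sled (a joint): Travel of the sled (m) along the reader's -y, 0 to 0.225. Sprung detents at 0.160 (the reading station, met first) and 0.215 (not to be used). Starts at 0 to 0.055. Rubs with about 1.5 N; entering or leaving a detent takes about 7 N; within about 6 mm of a detent it pulls itself in.
- nest (a point): Centre of the nest floor on the aluminium sled (60 x by 81 y), 30 above the bench; axes as the reader's. The block goes in with its long side along y: end plates 46 wide, 7 thick, 62 high above the floor, 67 apart inside, stand 12 above the block, so no finger fits at its ends; at the sides only lips 6 high, 45 apart, 4 thick: its long faces are open. Play 2.5 mm all round.
- push_plate (a point): Centre of the outer (+y) face of the sled's trailing end plate, 82 above the bench (10 below the plate's top edge); the plate is 46 wide. Push it towards the reader's -y.
- read_station (a point): Where the nest's centre lies when the sled is in the reading-station detent; fixed on the reader. Short black marks on the base on both sides of the rail and on the sled line up there.
- door (a joint): Angle of the grey door about its upright hinge (rad): 0 shut (across the rail), grows as its free edge swings out to the reader's +y, then on towards -x. Starts at 1.6 to 2.0 and stays where it is left. A sprung ball catch snaps in over the last 0.05 rad (about 4 N at the edge) and holds it at 0.
- door_hinge (a point): Hinge axis of the door at the door's top, 85 above the bench, at reader x = -74, y = +12. Its x axis points along the door to the free edge; its y axis points out of the door's outer face.
- door_edge (a point): Top of the door's free edge, 141 from the hinge axis. The door is 8 thick (4 either side of this line) and reaches from 14 to 85 above the bench.
- stand: Grey stand, fixed, place varies. Origin: centre of the underside. Base 84 (x) by 65 (y) by 6. Two walls along x, 62 long, 6 thick, 45 apart inside, top 72 above the bench, cover the block's long faces and stand 16 above it; at the ends only lips up to 12 above the bench at x = -36 and +36, so the block's ends are open.
- block: Steel tube block 62 (x) by 40 (y) by 50 (z), 0.2 to 0.4 kg, six wells with white caps in its flat top. Origin: centre of the underside. It starts upright in the stand, its x along the stand's x, underside 6 above the bench. A half turn makes no difference.
- tuberack: Bystander: blue plastic tube rack, 110 (x) by 75 by 56 high. Origin: centre of the underside.
- dishes: Bystander: two stacked petri dishes, diameter 90, 32 high. Origin: centre of the underside.
- reagent: Bystander: amber bottle, diameter 60, 120 high. Origin: centre of the underside.
- beaker: Bystander: glass beaker, diameter 70, 90 high. Origin: centre of the underside.
- jar: Bystander: glass jar, diameter 60, 80 high. Origin: centre of the underside.
- timer: Bystander: white timer, 70 (x) by 55 by 20 high. Origin: centre of the underside.
Not all that is in view belongs to the job. There is more than one size of the block; the one meant has the size given above.

How it is judged:
On the way, in this order (a step that is already met when the one before it is completed fails the run):
1. the block stands in the sled's nest, let go, while the sled is still short of the shield's reading station (x of block in the frame of nest between -0.005 and 0.005 m and y of block in the frame of nest between -0.005 and 0.005 m and z of block in the frame of nest between -0.004 and 0.005 m and angle between block's own z axis and vertical below 0.08 rad and contact force between block and the fingers below 0.1 N and value of joint sled below 0.13 m), for 0.2 s.
2. the sled, with the block in its nest, rests in the reading-station detent, the door still open (x of block in the frame of nest between -0.005 and 0.005 m and y of block in the frame of nest between -0.005 and 0.005 m and z of block in the frame of nest between -0.004 and 0.005 m and angle between block's own z axis and vertical below 0.08 rad and value of joint sled between 0.156 and 0.164 m and value of joint door above 0.3 rad), for 0.2 s.
3. the door is shut on its catch (value of joint door below 0.025 rad), for 0.2 s.
At the end, for the whole second after the job is handed in: The block stands upright in the sled's nest (within 5 mm, within 0.08 rad of upright), at rest and released; the sled sits in the reading-station detent (travel 0.160 within 4 mm); the door is shut on its catch (under 0.025 rad) (x of block in the frame of nest between -0.005 and 0.005 m and y of block in the frame of nest between -0.005 and 0.005 m and z of block in the frame of nest between -0.004 and 0.005 m and angle between block's own z axis and vertical below 0.08 rad and contact force between block and the fingers below 0.1 N and value of joint sled between 0.156 and 0.164 m and value of joint door below 0.025 rad and linear speed of block below 0.01 m/s); the robot touches nothing.
It fails at once if a bystander is moved more than 30 mm or tipped (distance of any of tuberack, dishes, reagent, beaker, jar, timer from where it was at the start of the episode above 0.03 m or angle between any of tuberack, dishes, reagent, beaker, jar, timer's own z axis and vertical above 0.35 rad).
It fails at once if the block is tipped (more than 0.5 rad from upright) (angle between block's own z axis and vertical above 0.5 rad).
It fails at once if the block is dropped into the nest (let go over it with its underside more than 10 mm above the nest floor) (horizontal distance between block and nest below 0.03 m and z of block in the frame of nest above 0.01 m and contact force between block and the fingers below 0.05 N).
It fails at once if the sled runs past the reading station (value of joint sled above 0.18 m).
It also fails if it takes over 72 s, if anything falls off the work surface, if the arm or the gripper's body presses on something with over 40 N, if the wrist force passes 120 N, or if a joint passes its speed limit or range.

## Working session

There is one attempt and no reset: what is moved stays moved. The work goes in short steps, Python scripts to look and compute and a tool call to move; the robot and the scene stay as the last step left them, time stands still between calls to the robot, and variables do not carry over. Pictures are saved under pics/ and viewed, about 8 in all and at most 12, crops included, and the job is handed in when it is done.

Besides the shell and the picture viewer there is one more tool, called after ">>>" as a command line: name --pt "numbers of a row" for each row, then --argument value for the rest. play_rows: Moves the arm, as the interface text tells. Its arguments: {"type":"object","properties":{"deltas":{"type":"array"},"gripper":{"type":"number"},"newtons":{"type":"number"}},"required":["deltas"]}

```bash
ls; mkdir -p pics; cat > h.py <<'E'
import numpy as np, cv2
from plant import get_obs, viewer, sign_off
from scipy.spatial.transform import Rotation as R
def snap(n,f=None):
    im=viewer.get_image(n)
    if f: cv2.imwrite('pics/'+f,im['color'])
    return im
def rot(im):
    r=np.array(im['rotation'],float)
    return r if r.shape==(3,3) else R.from_quat(r[[1,2,3,0]]).as_matrix()
def ray(im,u,v,z):
    d=rot(im)@np.linalg.inv(im['K'])@[u,v,1]; c=np.array(im['xyz'])
    return (c+d*(z-c[2])/d[2])
def proj(im,p):
    q=np.array(im['K'])@(rot(im).T@(np.array(p)-im['xyz'])); return q[:2]/q[2]
E
python3 - <<'E'
from h import *
import pickle
for n in ['scene','top']:
    im=snap(n,n+'0.png'); pickle.dump(im,open(n+'0.pkl','wb')); print(n,im['xyz'],im['rotation'],im['K'])
print(get_obs())
E
```

```text
pics
scene [1.04879194 0.68566721 1.23627712] [-0.09809203  0.29813029  0.90085016 -0.29994213] [[515.89713563   0.         322.65060241]
 [  0.         515.89713563 243.07717473]
 [  0.           0.           1.        ]]
top [0.41212255 0.01927653 1.27659224] [ 0.03493596 -0.69652962  0.71580886 -0.03526538] [[562.33748905   0.         310.27903138]
 [  0.         562.33748905 238.50618321]
 [  0.           0.           1.        ]]
{'t': 0.1, 'joint_pos': array([-1.39708686,  0.47772107,  0.02234621,  1.55630243, -0.01150834,
        1.10930661, -0.08307362]), 'joint_velocities': array([-0.00039655, -0.00042382,  0.00125759, -0.00111801, -0.00075242,
       -0.00038841, -0.00015231]), 'joint_efforts': array([ 4.71787294e-03, -5.84089136e+01,  1.54051781e+00, -2.73312235e+01,
       -5.41493087e-02,  1.30640971e-02,  4.91460048e-05]), 'tcp_pos': array([0.1875833 , 0.64789704, 0.24079773]), 'tool_rot': array([-5.79718342e-05,  1.40419071e-01,  9.90091833e-01, -8.02575572e-04]), 'force': array([ 0.04219585,  0.02874201, -0.00058506]), 'torque': array([-0.00108924, -0.00764353, -0.03295888]), 'grip_width': 0.0877081257522747}
```

View pics/top0.png

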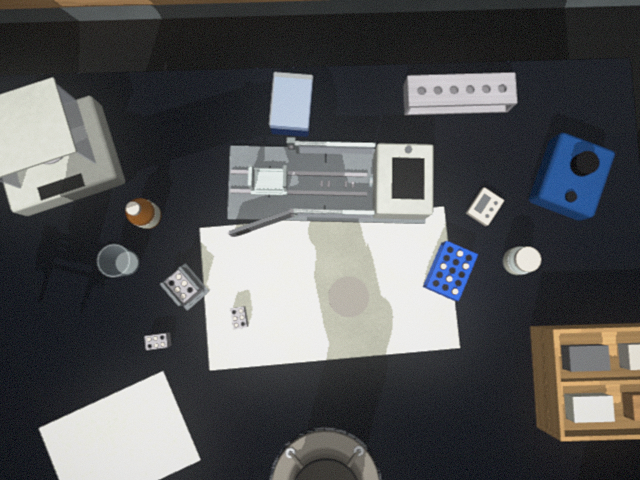

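View pics/scene0.png

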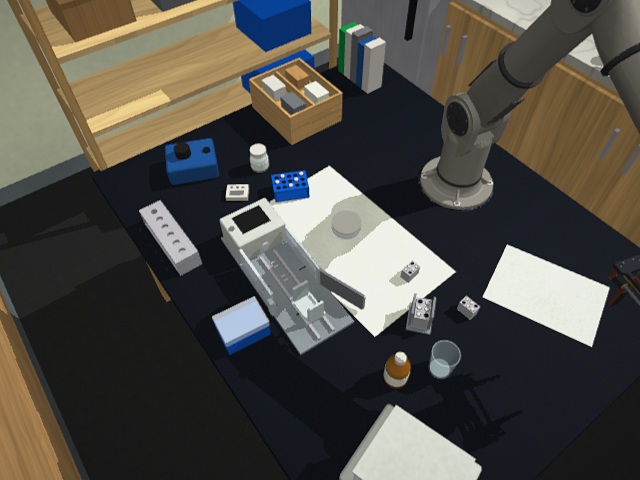

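The block candidates in the top view are (184,286) in the grey stand, (239,317) loose and small, and (156,341) loose and small. I'm choosing the one in the stand and checking it in a close crop.

```bash
python3 - <<'E'
from h import *
im=cv2.imread('pics/top0.png')
a=cv2.resize(im[130:260,220:440],None,fx=3.6,fy=3.6,interpolation=cv2.INTER_CUBIC)[:, :790]
b=cv2.resize(im[255:360,130:260],None,fx=1,fy=1)
cv2.imwrite('pics/c1.png',a)
cv2.imwrite('pics/c2.png',cv2.resize(im[255:360,130:260],None,fx=5,fy=5,interpolation=cv2.INTER_CUBIC))
E
```

```text
(no output)
```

View pics/c1.png

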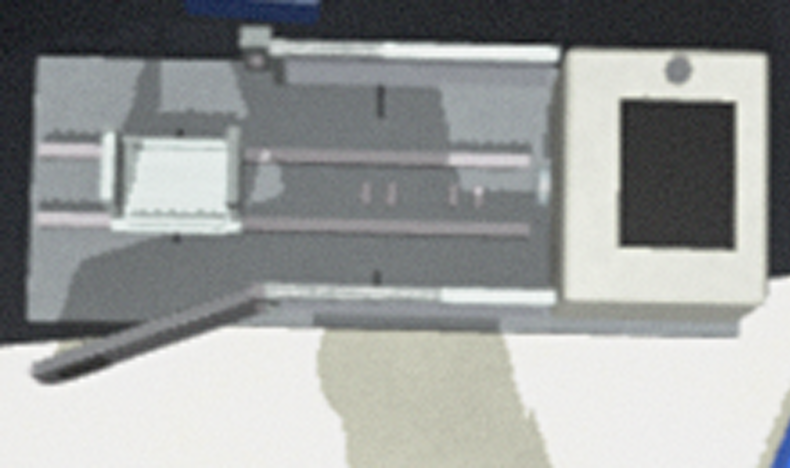

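View pics/c2.png

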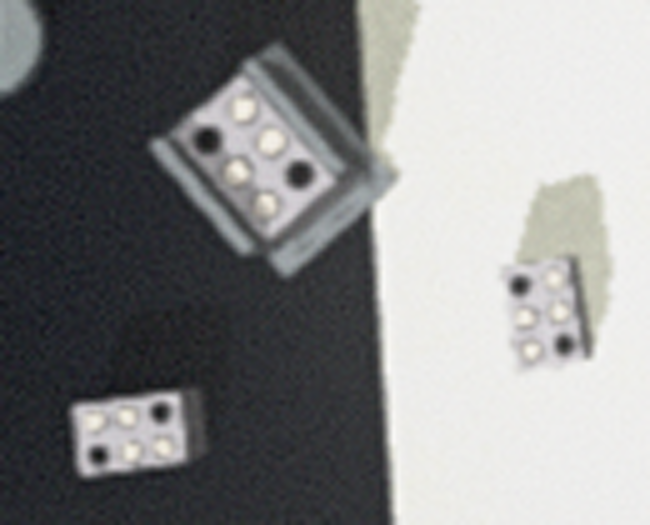

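The crop shows the block in the stand about twice the size of the two loose decoys. Its open ends lie along the image's down-right diagonal. In the reader crop the nest is at c1 (178,180), the marks at c1 (379,100) and (376,278), and the door runs from (262,292) to (38,372).

```bash
cat >> h.py <<'E'
def yawpose(p,jaw):
    "world target for TCP, tool pointing down, tool y at angle jaw (mod pi, nearest) -> print deltas in move units"
    o=get_obs(); q=o['tool_rot']; Rc=R.from_quat(q[[1,2,3,0]]).as_matrix()
    best=None
    for k in (-1,0,1,2):
        a=jaw+k*np.pi; y=np.array([np.cos(a),np.sin(a),0]); z=np.array([0,0,-1.]); x=np.cross(y,z)
        rv=R.from_matrix(Rc.T@np.stack([x,y,z],1)).as_rotvec()
        if best is None or np.linalg.norm(rv)<np.linalg.norm(best): best=rv
    d=Rc.T@(np.array(p)-o['tcp_pos'])
    print('delta',np.round(d/0.03,3),np.round(np.degrees(best)/6,3),'from',o['tcp_pos'].round(4))
E
python3 - <<'E'
from h import *
import pickle
im=pickle.load(open('top0.pkl','rb'))
c1=lambda u,v,z: ray(im,u/3.6+220,v/3.6+130,z)
c2=lambda u,v,z: ray(im,u/5+130,v/5+255,z)
for n,u,v,z in [('baseLT',38,57,.012),('baseLB',28,322,.012),('headLT',565,48,.095),('headRT',768,52,.095),('headRB',768,302,.095),('headLB',562,302,.095),
 ('markT',379,100,.012),('markB',376,278,.012),('nest marks T',180,133,.03),('nestmarkB',177,238,.03),('trailplate outer top',103,133,.092),('trail outer bot',101,202,.092),('hinge',262,292,.085),('dooredge',38,368,.085),('leadplate T',238,127,.092),('leadB',240,202,.092)]:
    print(n,c1(u,v,z).round(4))
B=[c2(*p,.056) for p in [(243,78),(172,140),(270,240),(338,178)]]
print('block',np.round(B,4),np.mean(B,0)); B=np.array(B)
print('sides',[np.linalg.norm(B[i]-B[(i+1)%4]).round(4) for i in range(4)])
v=B[2]-B[1]+B[3]-B[0]; print('ang',np.degrees(np.arctan2(v[1],v[0])))
for n,u,v in [('beaker',118,261),('reagent',141,212),('jar?',156,341),('dec2',239,317)]: print(n,ray(im,u,v,.03))
E
```

```text
baseLT [0.7571 0.1943 0.012 ]
baseLB [0.5867 0.2028 0.012 ]
headLT [ 0.7313 -0.1316  0.095 ]
headRT [ 0.7255 -0.2525  0.095 ]
headRB [ 0.5752 -0.2451  0.095 ]
headLB [ 0.5785 -0.1239  0.095 ]
markT [ 0.7231 -0.0225  0.012 ]
markB [ 0.6087 -0.0172  0.012 ]
nest marks T [0.701  0.1034 0.03  ]
nestmarkB [0.6345 0.1066 0.03  ]
trailplate outer top [0.6879 0.1451 0.092 ]
trail outer bot [0.6463 0.147  0.092 ]
hinge [0.5908 0.0529 0.085 ]
dooredge [0.549  0.1866 0.085 ]
leadplate T [0.6894 0.0646 0.092 ]
leadB [0.644  0.0645 0.092 ]
block [[0.4716 0.3045 0.056 ]
 [0.4456 0.3354 0.056 ]
 [0.4014 0.2932 0.056 ]
 [0.4273 0.2636 0.056 ]] [0.43647393 0.29916148 0.056     ]
sides [np.float64(0.0403), np.float64(0.0611), np.float64(0.0392), np.float64(0.0603)]
ang -136.8090571167984
beaker [0.49783622 0.44499138 0.03      ]
reagent [0.60630241 0.39423037 0.03      ]
jar? [0.32021327 0.36066603 0.03      ]
dec2 [0.3673289  0.17829694 0.03      ]
```

```bash
python3 - <<'E'
from h import *
yawpose([.4365,.299,.2],np.radians(43.2))
E
```

```text
delta [-11.204  -8.862   1.375] [-1.500e-02  5.000e-03  5.109e+00] from [0.1876 0.6479 0.2408]
```

>>> play_rows --pt "-0.5 -0.4 0.1 0 0 0.4" --pt "-1.5 -1.2 0.2 0 0 0.9" --pt "-2.5 -2.0 0.4 0 0 1.4" --pt "-3.5 -2.8 0.5 0 0 1.9" --pt "-4.5 -3.6 0.6 0 0 2.4" --pt "-5.5 -4.4 0.7 0 0 2.9" --pt "-6.6 -5.2 0.8 0 0 3.4" --pt "-7.7 -6.1 0.9 0 0 3.9" --pt "-8.8 -7.0 1.1 0 0 4.3" --pt "-9.8 -7.8 1.2 0 0 4.7" --pt "-10.7 -8.5 1.3 0 0 5.0" --pt "-11.2 -8.86 1.38 0 0 5.11" --gripper -1 --newtons 25

```text
t: 1.1
tcp_pos: [0.4386, 0.2948, 0.1999]
tool_rot: [0.0, 0.4, 0.916, -0.001]
force: [0.5, 0.2, 0.1]
grip_width: 0.0878
```

>>> play_rows --pt "0 0 0 0 0 0" --pt "0 0 0 0 0 0"

```text
t: 1.27
tcp_pos: [0.4368, 0.2987, 0.2]
tool_rot: [-0.0, 0.398, 0.917, -0.0]
force: [-0.8, 0.1, 0.2]
grip_width: 0.0875
```

```bash
python3 - <<'E'
from h import *
import pickle
im=snap('wrist','w1.png'); pickle.dump(im,open('w1.pkl','wb')); print(im['xyz'],proj(im,[.4365,.299,.056]),proj(im,[.4365,.299,.006]))
yawpose([.4365,.299,.2],np.radians(43.2))
E
```

```text
[0.38567251 0.35214926 0.34176322] [331.29669401 227.86063607] [331.10937689 212.17358785]
delta [-0.037 -0.014  0.002] [-0.004 -0.005  0.002] from [0.4361 0.3001 0.2001]
```

View pics/w1.png

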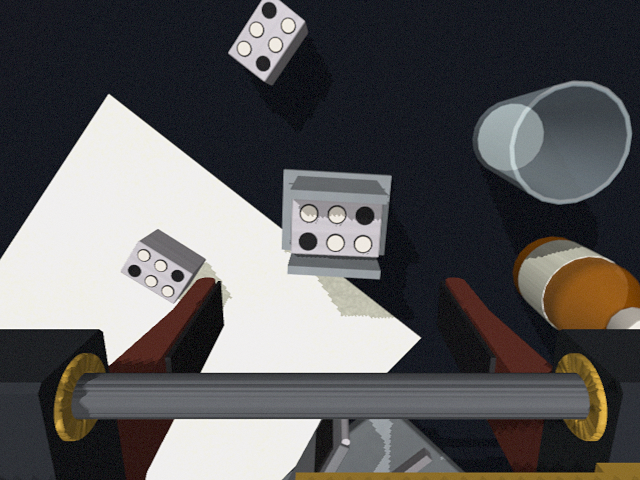

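The wrist view shows the block in the stand with its top centre near (336,228), 5 px off the prediction and turned 2–3°. I'll refine this from the wells.

```bash
python3 - <<'E'
from h import *
import pickle
im=pickle.load(open('w1.pkl','rb')); g=cv2.cvtColor(im['color'],6)
roi=cv2.resize(g[195:262,285:390],None,fx=4,fy=4,interpolation=cv2.INTER_CUBIC)
c=cv2.HoughCircles(cv2.GaussianBlur(roi,(0,0),1.5),cv2.HOUGH_GRADIENT,1,80,param1=100,param2=15,minRadius=25,maxRadius=45)
P=c[0][:,:2]/4+[285,195]-.375; print(P.round(1),c[0][:,2]/4)
W=np.array([ray(im,*p,.056)[:2] for p in P]); print(W.round(4),W.mean(0))
u=np.linalg.svd(W-W.mean(0))[2][0]; print(np.degrees(np.arctan2(u[1],u[0]))%180)
E
```

```text
[[336.5 214.2]
 [308.8 212.8]
 [307.8 241. ]
 [364.2 215.5]
 [362.5 243.2]
 [335.  242. ]] [7.9   9.475 8.875 9.225 9.625 9.85 ]
[[0.4326 0.3084]
 [0.4181 0.2963]
 [0.431  0.2811]
 [0.4469 0.3205]
 [0.4597 0.3057]
 [0.4452 0.2934]] [0.43893754 0.30089768]
40.290135905551125
```

```bash
python3 - <<'E'
from h import *
yawpose([.4388,.3008,.038],np.radians(40.3))
E
```

```text
delta [-0.048  0.085  5.402] [-0.004 -0.005  0.485] from [0.4361 0.3001 0.2001]
```

>>> play_rows --pt "0 0.09 0 0 0 0.48" --pt "0 0.09 0.5 0 0 0.48" --pt "0 0.09 1.1 0 0 0.48" --pt "0 0.09 1.7 0 0 0.48" --pt "0 0.09 2.3 0 0 0.48" --pt "0 0.09 2.9 0 0 0.48" --pt "0 0.09 3.5 0 0 0.48" --pt "0 0.09 4.1 0 0 0.48" --pt "0 0.09 4.6 0 0 0.48" --pt "0 0.09 5.0 0 0 0.48" --pt "0 0.09 5.3 0 0 0.48" --pt "0 0.09 5.4 0 0 0.48"

```text
t: 2.32
tcp_pos: [0.4374, 0.3021, 0.037]
tool_rot: [-0.001, 0.419, 0.908, -0.001]
force: [0.0, 0.4, 0.3]
grip_width: 0.0876
```

>>> play_rows --pt "0 0 0 0 0 0" --pt "0 0 0 0 0 0" --pt "0 0 0 0 0 0" --pt "0 0 0 0 0 0" --pt "0 0 0 0 0 0" --pt "0 0 0 0 0 0" --pt "0 0 0 0 0 0" --pt "0 0 0 0 0 0" --gripper 1 --newtons 25

```text
t: 2.98
tcp_pos: [0.439, 0.3018, 0.039]
tool_rot: [0.0, 0.42, 0.907, 0.001]
force: [0.1, -0.2, 5.2]
grip_width: 0.062
```

```bash
python3 - <<'E'
from h import *
o=get_obs(); print(o['tcp_pos'],o['grip_width'],o['force'])
yawpose([.47,.235,.120],np.radians(40.3))
yawpose([.56,.30,.120],np.radians(-2.8))
E
```

```text
[0.43897774 0.30184245 0.03896943] 0.06199773186434214 [ 0.05686027 -0.24365592  5.22391085]
delta [-2.368 -0.649 -2.702] [ 0.012 -0.001  0.001] from [0.439  0.3018 0.039 ]
delta [-2.656  3.04  -2.697] [ 1.100e-02 -6.000e-03  7.185e+00] from [0.439  0.3018 0.039 ]
```

>>> play_rows --pt "0 0 -0.1 0 0 0" --pt "0 0 -0.3 0 0 0" --pt "0 0 -0.6 0 0 0" --pt "0 0 -1.0 0 0 0" --pt "0 0 -1.4 0 0 0" --pt "0 0 -1.8 0 0 0" --pt "0 0 -2.2 0 0 0" --pt "0 0 -2.5 0 0 0" --pt "0 0 -2.7 0 0 0" --pt "0 0 -2.7 0 0 0" --pt "0 0 -2.7 0 0 0"

```text
t: 3.9
tcp_pos: [0.4385, 0.3016, 0.1196]
tool_rot: [0.0, 0.42, 0.907, 0.0]
force: [0.2, 0.2, -3.3]
grip_width: 0.062
```

```bash
python3 - <<'E'
from h import *
o=get_obs(); print(o['tcp_pos'],o['grip_width'],o['force'],o['joint_pos'])
yawpose([.535,.27,.119],np.radians(87.2))
E
```

```text
[0.43849983 0.30162276 0.11959814] 0.061957018213327636 [ 0.17479255  0.15776396 -3.26926622] [-0.91511553  0.40680633  0.24264552  2.01824648 -0.14301933  0.73165218
  0.11885704]
delta [-2.885  1.77   0.021] [ 7.000e-03  1.000e-03 -7.813e+00] from [0.4385 0.3016 0.1196]
```

>>> play_rows --pt "-0.2 0.1 0 0 0 -0.4" --pt "-0.4 0.2 0 0 0 -1.1" --pt "-0.7 0.4 0 0 0 -1.9" --pt "-1.0 0.6 0 0 0 -2.7" --pt "-1.3 0.8 0 0 0 -3.5" --pt "-1.6 1.0 0 0 0 -4.3" --pt "-1.9 1.2 0 0 0 -5.1" --pt "-2.2 1.4 0 0 0 -5.9" --pt "-2.5 1.6 0 0 0 -6.7" --pt "-2.8 1.7 0 0 0 -7.4" --pt "-2.88 1.77 0 0 0 -7.8" --pt "-2.88 1.77 0 0 0 -7.81"

```text
t: 4.9
tcp_pos: [0.5354, 0.2687, 0.1182]
tool_rot: [-0.001, 0.025, 1.0, -0.001]
force: [-0.5, 0.0, -3.2]
grip_width: 0.0619
```

>>> play_rows --pt "0 0 0 0 0 0" --pt "0 0 0.4 0 0 0" --pt "0 0 0.8 0 0 0" --pt "0 0 1.2 0 0 0" --pt "0 0 1.6 0 0 0" --pt "0 0 2.0 0 0 0" --pt "0 0 2.3 0 0 0" --pt "0 0 2.5 0 0 0" --pt "0 0 2.65 0 0 0" --pt "0 0 2.72 0 0 0" --pt "0 0 2.78 0 0 0" --pt "0 0 2.78 0 0 0"

```text
t: 5.9
tcp_pos: [0.5351, 0.27, 0.0359]
tool_rot: [0.0, 0.025, 1.0, 0.0]
force: [-0.1, -0.3, -3.8]
grip_width: 0.062
```

```bash
python3 - <<'E'
from h import *
o=get_obs(); print(o['tcp_pos'],o['grip_width'],o['force'],o['joint_pos'])
yawpose([.535,.27,.032],np.radians(87.2))
E
```

```text
[0.53507221 0.27004376 0.0359157 ] 0.0620077974841569 [-0.14931307 -0.32170881 -3.78181651] [-0.60378359  0.61391377  0.04292276  1.88546547 -0.04131257  0.64265383
  0.9857433 ]
delta [ 0.002 -0.002  0.131] [ 0.002  0.003 -0.005] from [0.5351 0.27   0.0359]
```

Still hanging (-3.8 N). I'll lower it in small steps until contact.

>>> play_rows --pt "0 0 0.03 0 0 0" --pt "0 0 0.06 0 0 0" --pt "0 0 0.09 0 0 0" --pt "0 0 0.09 0 0 0"

```text
t: 6.23
tcp_pos: [0.5349, 0.27, 0.0332]
tool_rot: [0.0, 0.025, 1.0, 0.0]
force: [0.1, 0.2, -1.5]
grip_width: 0.0619
```

>>> play_rows --pt "0 0 0.02 0 0 0" --pt "0 0 0.03 0 0 0" --pt "0 0 0.03 0 0 0"

```text
t: 6.48
tcp_pos: [0.535, 0.27, 0.033]
tool_rot: [0.0, 0.025, 1.0, 0.0]
force: [-1.9, -1.7, 5.1]
grip_width: 0.062
```

>>> play_rows --pt "0 0 0 0 0 0" --pt "0 0 0 0 0 0" --pt "0 0 0 0 0 0" --pt "0 0 0 0 0 0" --pt "0 0 -0.3 0 0 0" --pt "0 0 -0.8 0 0 0" --pt "0 0 -1.4 0 0 0" --pt "0 0 -2.1 0 0 0" --pt "0 0 -2.8 0 0 0" --pt "0 0 -3.4 0 0 0" --pt "0 0 -3.8 0 0 0" --pt "0 0 -3.9 0 0 0" --gripper -1

```text
t: 7.48
tcp_pos: [0.5361, 0.2706, 0.152]
tool_rot: [0.002, 0.025, 1.0, 0.001]
force: [-0.6, 0.5, 0.4]
grip_width: 0.0883
```

>>> play_rows --pt "0 0 0 0 0 1" --pt "0 0 0 0 0 2" --pt "0 0 0 0 0 3" --pt "0 0 0 0 0 4" --pt "0 0 0 0 0 5" --pt "0 0 0 0 0 6" --pt "0 0 0 0 0 7" --pt "0 0 0 0 0 8" --pt "0 0 0 0 0 9" --pt "0 0 0 0 0 10" --pt "0 0 0 0 0 11" --pt "0 0 0 0 0 12"

```text
t: 8.48
tcp_pos: [0.5343, 0.2697, 0.1484]
tool_rot: [-0.0, 0.61, 0.793, -0.001]
force: [-0.5, -0.6, 0.3]
grip_width: 0.0877
```

>>> play_rows --pt "0 0 0 0 0 1" --pt "0 0 0 0 0 2" --pt "0 0 0 0 0 3" --pt "0 0 0 0 0 3" --pt "0 0 0 0 0 3"

```text
t: 8.9
tcp_pos: [0.5344, 0.2699, 0.1486]
tool_rot: [0.0, 0.723, 0.691, -0.001]
force: [0.7, -0.5, 0.3]
grip_width: 0.0881
```

```bash
python3 - <<'E'
from h import *
import pickle
im=snap('wrist','w2.png'); pickle.dump(im,open('w2.pkl','wb')); t=snap('top','t2.png'); pickle.dump(t,open('t2.pkl','wb'))
print(im['xyz'],proj(im,[.535,.27,.05]))
o=get_obs(); print(o['tcp_pos'],o['grip_width'],o['force'],o['joint_pos'])
E
```

```text
[0.53690841 0.34312585 0.29026709] [332.82568773 246.4506472 ]
[0.53464414 0.26988551 0.14887803] 0.08774491466266295 [-0.02434656 -0.26131884  0.70517363] [-0.90070566  0.48465032  0.43702836  1.85050771 -0.26221389  0.86385199
 -0.38243446]
```

View pics/w2.png

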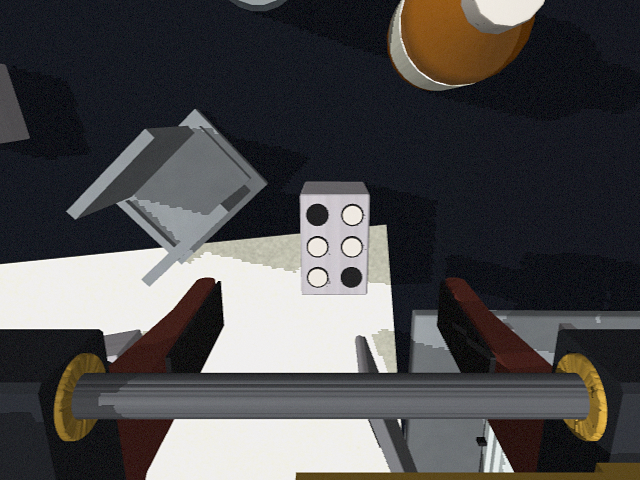

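The block stands upright on the bench with its long side along the jaw-normal direction. Its top runs from about (301,195) to (369,294), and the stand is empty.

```bash
python3 - <<'E'
from h import *
import pickle
im=pickle.load(open('w2.pkl','rb')); g=cv2.cvtColor(im['color'],6)
roi=cv2.resize(g[190:300,295:375],None,fx=4,fy=4,interpolation=cv2.INTER_CUBIC)
c=cv2.HoughCircles(cv2.GaussianBlur(roi,(0,0),1.5),cv2.HOUGH_GRADIENT,1,90,param1=100,param2=15,minRadius=30,maxRadius=60)
P=c[0][:,:2]/4+[295,190]-.375; print(P.round(1))
W=np.array([ray(im,*p,.05)[:2] for p in P]); print(W.mean(0))
u=np.linalg.svd(W-W.mean(0))[2][0]; print(np.degrees(np.arctan2(u[1],u[0]))%180)
m=W.mean(0)
yawpose([m[0],m[1],.036],np.radians(-2.8))
E
```

```text
[[352.  214.5]
 [317.  246.2]
 [351.5 246.5]
 [316.8 214.5]
 [317.2 277. ]
 [350.8 277. ]]
[0.53580329 0.27000436]
87.10917851965125
delta [0.007 0.04  3.763] [-0.005  0.004  0.023] from [0.5346 0.2699 0.1489]
```

>>> play_rows --pt "0 0.02 0.2 0 0 0" --pt "0 0.02 0.6 0 0 0" --pt "0 0.02 1.0 0 0 0" --pt "0 0.02 1.4 0 0 0" --pt "0 0.02 1.8 0 0 0" --pt "0 0.02 2.2 0 0 0" --pt "0 0.02 2.6 0 0 0" --pt "0 0.02 3.0 0 0 0" --pt "0 0.02 3.4 0 0 0" --pt "0 0.02 3.65 0 0 0" --pt "0 0.02 3.75 0 0 0" --pt "0 0.02 3.75 0 0 0"

```text
t: 10.0
tcp_pos: [0.5351, 0.2697, 0.0359]
tool_rot: [-0.0, 0.724, 0.689, -0.001]
force: [0.0, -0.4, 0.2]
grip_width: 0.0878
```

>>> play_rows --pt "0 0 0 0 0 0" --pt "0 0 0 0 0 0" --pt "0 0 0 0 0 0" --pt "0 0 0 0 0 0" --pt "0 0 0 0 0 0" --pt "0 0 0 0 0 0" --pt "0 0 0 0 0 0" --pt "0 0 0 0 0 0" --pt "0 0 0 0 0 0" --pt "0 0 0 0 0 0" --gripper 1

```text
t: 10.83
tcp_pos: [0.5358, 0.27, 0.0369]
tool_rot: [0.0, 0.724, 0.689, 0.0]
force: [1.0, -0.0, 0.6]
grip_width: 0.0401
```

>>> play_rows --pt "0 0 -0.1 0 0 0" --pt "0 0 -0.3 0 0 0" --pt "0 0 -0.7 0 0 0" --pt "0 0 -1.2 0 0 0" --pt "0 0 -1.8 0 0 0" --pt "0 0 -2.4 0 0 0" --pt "0 0 -3.0 0 0 0" --pt "0 0 -3.6 0 0 0" --pt "0 0 -4.2 0 0 0" --pt "0 0 -4.7 0 0 0" --pt "0 0 -5.0 0 0 0" --pt "0 0 -5.0 0 0 0"

```text
t: 11.83
tcp_pos: [0.5365, 0.2703, 0.1893]
tool_rot: [0.0, 0.724, 0.689, 0.002]
force: [-0.2, 0.1, -2.5]
grip_width: 0.0398
```

```bash
python3 - <<'E'
from h import *
o=get_obs(); print(o['tcp_pos'],o['grip_width'],o['force'],o['joint_pos'])
yawpose([.6674,.175,.185],np.radians(-2.8))
E
```

```text
[0.53645116 0.2703295  0.18934302] 0.03978967289939674 [-0.23731314  0.13180822 -2.53354631] [-0.92034021  0.43580619  0.46151247  1.8183929  -0.23614853  0.93780927
 -0.40562672]
delta [-2.958  4.516  0.15 ] [ 0.027 -0.024 -0.006] from [0.5365 0.2703 0.1893]
```

>>> play_rows --pt "-0.2 0.2 0 0 0 0" --pt "-0.8 0.6 -0.1 0 0 0" --pt "-1.5 1.1 -0.1 0 0 0" --pt "-2.2 1.6 -0.2 0 0 0" --pt "-2.9 2.1 -0.2 0 0 0" --pt "-3.6 2.6 -0.3 0 0 0" --pt "-4.3 3.1 -0.3 0 0 0" --pt "-5.0 3.6 -0.3 0 0 0" --pt "-5.7 4.1 -0.3 0 0 0" --pt "-6.3 4.5 -0.3 0 0 0" --pt "-6.6 4.7 -0.3 0 0 0" --pt "-6.6 4.7 -0.3 0 0 0"

```text
t: 12.83
tcp_pos: [0.6669, 0.061, 0.1946]
tool_rot: [0.001, 0.726, 0.688, -0.001]
force: [0.0, -0.7, -2.7]
grip_width: 0.0394
```

>>> play_rows --pt "0 0 0 0 0 0" --pt "0 0 0 0 0 0" --pt "0 0 0 0 0 0"

```text
t: 13.08
tcp_pos: [0.6658, 0.0675, 0.1953]
tool_rot: [-0.001, 0.723, 0.69, -0.0]
force: [-0.3, 0.2, -2.8]
grip_width: 0.0403
```

```bash
python3 - <<'E'
from h import *
import pickle
im=snap('wrist','w3.png'); pickle.dump(im,open('w3.pkl','wb')); t=snap('top'); pickle.dump(t,open('t3.pkl','wb'))
o=get_obs(); print(o['tcp_pos'],o['grip_width'],o['force'],o['joint_pos'])
print(proj(im,[.6674,.105,.03]),proj(im,[.6674,.105,.092]))
E
```

```text
[0.6660417  0.06700124 0.19566479] 0.03971936463095836 [-0.11722679 -0.37473295 -3.12646695] [-0.52682756  0.54778649  0.4822348   1.63861887 -0.28719537  1.02653711
 -0.00178614]
[331.42497566 168.82512153] [331.67305792 181.46970498]
```

View pics/w3.png

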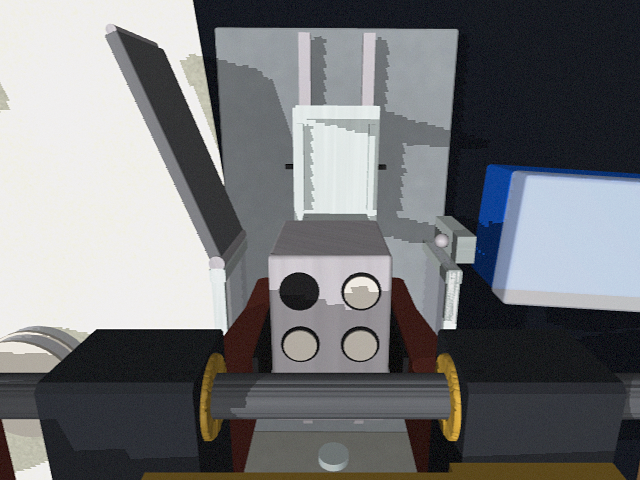

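```bash
python3 - <<'E'
from h import *
import pickle
im=pickle.load(open('w3.pkl','rb'))
for n,u,v,z in [('bL',217,28,.012),('bR',458,30,.012),('railL',304.5,34,.0135),('railR',369,34,.0135),('markL',290,167,.03),('markR',383,167,.03),('trailL',293,107,.092),('trailR',380,107,.092),('trailinnerL',295,119,.092),('floor edge',338,124,.03),('lipL',297,200,.036),('lipR',378,200,.036),
 ('well',300,291,.209),('well',361,291,.209),('w',301,345,.209),('w',360,345,.209)]:
    print(n,ray(im,u,v,z).round(4))
g=im['color']; cv2.imwrite('pics/c3.png',cv2.resize(g[90:230,270:410],None,fx=4,fy=4,interpolation=cv2.INTER_CUBIC))
E
```

```text
bL [0.5931 0.2031 0.012 ]
bR [0.759  0.1939 0.012 ]
railL [0.6531 0.1962 0.0135]
railR [0.6975 0.194  0.0135]
markL [0.6382 0.1077 0.03  ]
markR [0.7039 0.1046 0.03  ]
trailL [0.6483 0.1465 0.092 ]
trailR [0.6955 0.1443 0.092 ]
trailinnerL [0.6489 0.1402 0.092 ]
floor edge [0.6733 0.1354 0.03  ]
lipL [0.6421 0.0849 0.036 ]
lipR [0.6993 0.0822 0.036 ]
well [0.6561 0.0874 0.209 ]
well [0.6756 0.0865 0.209 ]
w [0.6552 0.0682 0.209 ]
w [0.6747 0.0673 0.209 ]
```

View pics/c3.png

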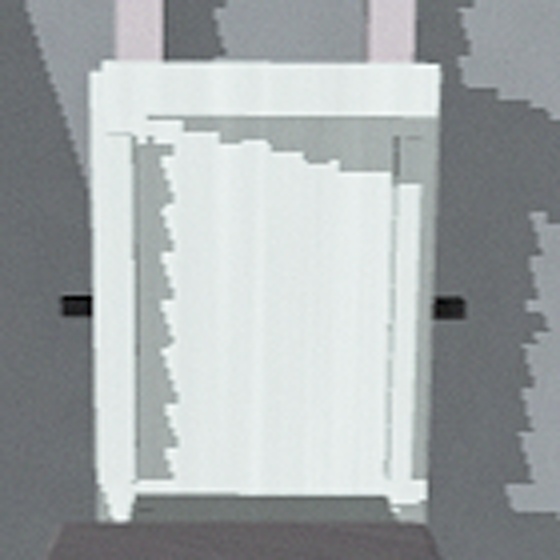

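```bash
python3 - <<'E'
from h import *
yawpose([.6703,.1055,.145],np.radians(-2.8))
E
```

```text
delta [1.287 0.082 1.69 ] [-0.005 -0.007  0.017] from [0.666  0.067  0.1957]
```

>>> play_rows --pt "0.1 0 0 0 0 0" --pt "0.4 0 0 0 0 0" --pt "0.8 0.05 0 0 0 0" --pt "1.1 0.08 0.1 0 0 0" --pt "1.29 0.08 0.4 0 0 0" --pt "1.29 0.08 0.8 0 0 0" --pt "1.29 0.08 1.2 0 0 0" --pt "1.29 0.08 1.5 0 0 0" --pt "1.29 0.08 1.65 0 0 0" --pt "1.29 0.08 1.69 0 0 0" --pt "1.29 0.08 1.69 0 0 0" --pt "1.29 0.08 1.69 0 0 0"

```text
t: 14.18
tcp_pos: [0.6712, 0.1033, 0.1454]
tool_rot: [0.0, 0.725, 0.689, 0.0]
force: [0.4, 0.2, -3.9]
grip_width: 0.0397
```

```bash
python3 - <<'E'
from h import *
import pickle
im=snap('wrist','w4.png'); pickle.dump(im,open('w4.pkl','wb'))
o=get_obs(); print(o['tcp_pos'],o['force']); yawpose([.6703,.1055,.145],np.radians(-2.8))
E
```

```text
[0.67133259 0.10346155 0.14566613] [-0.48862662  0.57173539 -2.51827941]
delta [ 0.066 -0.038  0.022] [ 0.01  -0.002 -0.009] from [0.6713 0.1035 0.1457]
```

View pics/w4.png

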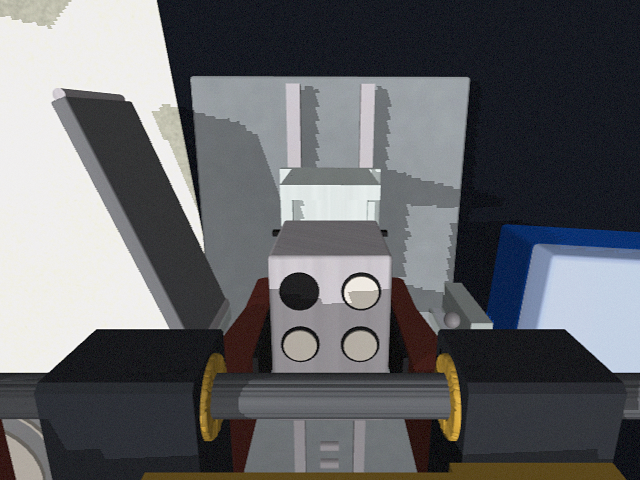

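```bash
python3 - <<'E'
from h import *
import pickle
im=pickle.load(open('w4.pkl','rb')); print(im['K'],im['xyz'])
zt=.1457+.0135
for n,u,v,z in [('trailoutL',279,186,.092),('trailoutR',381,186,.092),('wells01',330.3,291,zt),('wellsmid',330.2,345,zt),('rails',(293+367.5)/2,90,.0135),('markL',275,233,.03),('markR',385,233,.03)]:
    print(n,ray(im,u,v,z).round(4))
g=im['color']; cv2.imwrite('pics/c4.png',cv2.resize(g[150:260,250:410],None,fx=4,fy=4,interpolation=cv2.INTER_CUBIC))
E
```

```text
[[431.95599489   0.         330.063929  ]
 [  0.         431.95599489 236.46575612]
 [  0.           0.           1.        ]] [0.67378532 0.17638455 0.28720576]
trailoutL [0.6493 0.1471 0.092 ]
trailoutR [0.6956 0.1447 0.092 ]
wells01 [0.6713 0.1228 0.1592]
wellsmid [0.6703 0.1036 0.1592]
rails [0.675  0.1916 0.0135]
markL [0.6366 0.1089 0.03  ]
markR [0.7044 0.1054 0.03  ]
```

View pics/c4.png

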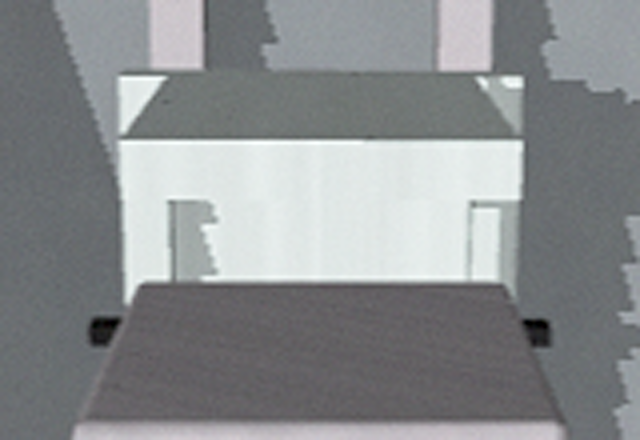

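>>> play_rows --pt "0.075 0 0 0 0 0" --pt "0.075 0 0.2 0 0 0" --pt "0.075 0 0.4 0 0 0" --pt "0.075 0 0.6 0 0 0" --pt "0.075 0 0.8 0 0 0" --pt "0.075 0 0.95 0 0 0" --pt "0.075 0 1.0 0 0 0" --pt "0.075 0 1.0 0 0 0"

```text
t: 14.9
tcp_pos: [0.6706, 0.1059, 0.1142]
tool_rot: [-0.0, 0.724, 0.689, -0.001]
force: [-0.5, -0.3, -3.4]
grip_width: 0.04
```

>>> play_rows --pt "0 0 0.1 0 0 0" --pt "0 0 0.3 0 0 0" --pt "0 0 0.5 0 0 0" --pt "0 0 0.7 0 0 0" --pt "0 0 0.9 0 0 0" --pt "0 0 1.05 0 0 0" --pt "0 0 1.15 0 0 0" --pt "0 0 1.2 0 0 0" --pt "0 0 1.2 0 0 0" --pt "0 0 1.2 0 0 0"

```text
t: 15.73
tcp_pos: [0.6711, 0.106, 0.0791]
tool_rot: [0.0, 0.724, 0.689, 0.0]
force: [0.7, -0.2, -3.3]
grip_width: 0.0399
```

>>> play_rows --pt "0 0 0.05 0 0 0" --pt "0 0 0.1 0 0 0" --pt "0 0 0.15 0 0 0" --pt "0 0 0.2 0 0 0" --pt "0 0 0.25 0 0 0" --pt "0 0 0.28 0 0 0" --pt "0 0 0.28 0 0 0" --pt "0 0 0.28 0 0 0"

```text
t: 16.4
tcp_pos: [0.6709, 0.106, 0.0706]
tool_rot: [-0.0, 0.724, 0.689, -0.0]
force: [0.4, -0.4, -3.2]
grip_width: 0.04
```

Inside the lips and still hanging freely. I'll lower it in fine steps to contact.

>>> play_rows --pt "0 0 0.03 0 0 0" --pt "0 0 0.06 0 0 0" --pt "0 0 0.1 0 0 0" --pt "0 0 0.1 0 0 0" --pt "0 0 0.1 0 0 0"

```text
t: 16.82
tcp_pos: [0.6709, 0.106, 0.0675]
tool_rot: [-0.0, 0.724, 0.689, -0.0]
force: [-0.0, -0.1, -2.6]
grip_width: 0.0397
```

>>> play_rows --pt "0 0 0.02 0 0 0" --pt "0 0 0.03 0 0 0" --pt "0 0 0.03 0 0 0"

```text
t: 17.07
tcp_pos: [0.671, 0.106, 0.0669]
tool_rot: [-0.0, 0.724, 0.689, 0.0]
force: [-1.1, 0.1, -1.6]
grip_width: 0.0401
```

>>> play_rows --pt "0 0 0.02 0 0 0" --pt "0 0 0.03 0 0 0" --pt "0 0 0.03 0 0 0"

```text
t: 17.32
tcp_pos: [0.6711, 0.106, 0.0669]
tool_rot: [-0.0, 0.724, 0.689, 0.0]
force: [-2.6, 0.2, 6.6]
grip_width: 0.0394
```

>>> play_rows --pt "0 0 0 0 0 0" --pt "0 0 0 0 0 0" --pt "0 0 0 0 0 0" --pt "0 0 0 0 0 0" --pt "0 0 0 0 0 0" --pt "0 0 -0.4 0 0 0" --pt "0 0 -1.0 0 0 0" --pt "0 0 -1.8 0 0 0" --pt "0 0 -2.6 0 0 0" --pt "0 0 -3.4 0 0 0" --pt "0 0 -4.0 0 0 0" --pt "0 0 -4.2 0 0 0" --gripper -1

```text
t: 18.32
tcp_pos: [0.6728, 0.1059, 0.1962]
tool_rot: [0.001, 0.724, 0.689, 0.002]
force: [-0.6, 0.3, 0.0]
grip_width: 0.0882
```

>>> play_rows --pt "-0.5 0 0 0 0 0" --pt "-1.2 0 0 0 0 0" --pt "-1.5 0 0 0 0 0" --pt "-1.5 0 0 0 0 0" --pt "-1.5 0 0 0 0 0" --gripper 1

```text
t: 18.73
tcp_pos: [0.6683, 0.06, 0.191]
tool_rot: [-0.0, 0.725, 0.689, -0.001]
force: [-0.3, 1.2, 1.2]
grip_width: 0.0579
```

```bash
python3 - <<'E'
from h import *
import pickle
im=snap('wrist','w5.png'); pickle.dump(im,open('w5.pkl','wb'))
o=get_obs(); print(o['tcp_pos'],o['force'],o['grip_width'])
E
```

```text
[0.66839052 0.06145042 0.19097946] [ 0.18381378 -0.32966281 -0.58162659] 0.05368396680842291
```

View pics/w5.png

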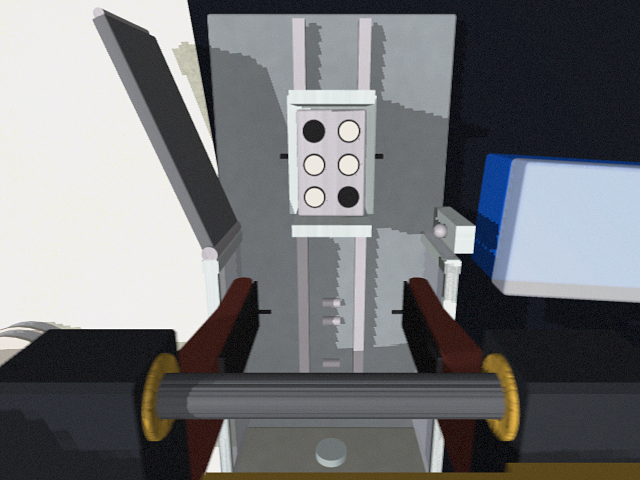

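Block seated in the nest: the wells are regular and the end plates show on both sides. The sled marks are at (284,156) and (378,156), the base marks at (263,312) and (396,312).

```bash
python3 - <<'E'
from h import *
import pickle
im=pickle.load(open('w5.pkl','rb')); yh=np.array([.0488,.9988])
for z in (.015,.02,.03):
  s=np.mean([ray(im,284,156,z)[:2],ray(im,378,156,z)[:2]],0); b=np.mean([ray(im,263,312,.012)[:2],ray(im,396,312,.012)[:2]],0)
  print(z,s,b,(s-b)@yh, 'width',np.linalg.norm(ray(im,284,156,z)-ray(im,378,156,z)))
print(ray(im,288,91,.092),ray(im,376,91,.092),'outer trail')
yawpose([.6741,.180,.19],np.radians(-2.8))
E
```

```text
0.015 [0.67006467 0.10537179] [ 0.66240989 -0.01937841] 0.12497405845787245 width 0.06822800438889923
0.02 [0.67008245 0.10580926] [ 0.66240989 -0.01937841] 0.12541187050627361 width 0.06715424282457716
0.03 [0.67011801 0.1066842 ] [ 0.66240989 -0.01937841] 0.1262874946030759 width 0.06500671969593293
[0.64937693 0.14717328 0.092     ] [0.69585251 0.14474611 0.092     ] outer trail
delta [ 3.956 -0.005  0.034] [-0.013 -0.003 -0.006] from [0.6684 0.0615 0.191 ]
```

>>> play_rows --pt "0.3 0 0 0 0 0" --pt "0.9 0 0 0 0 0" --pt "1.6 0 0 0 0 0" --pt "2.3 0 0 0 0 0" --pt "3.0 0 0 0 0 0" --pt "3.6 0 0 0 0 0" --pt "3.95 0 0 0 0 0" --pt "3.95 0 0 0 0 0" --pt "3.95 0 0 0 0 0" --pt "3.95 0 0 0 0 0"

```text
t: 19.62
tcp_pos: [0.6747, 0.178, 0.1918]
tool_rot: [0.0, 0.725, 0.689, -0.0]
force: [0.8, -0.4, -0.3]
grip_width: 0.0001
```

>>> play_rows --pt "0 0 0.3 0 0 0" --pt "0 0 0.8 0 0 0" --pt "0 0 1.4 0 0 0" --pt "0 0 2.0 0 0 0" --pt "0 0 2.6 0 0 0" --pt "0 0 3.0 0 0 0" --pt "0 0 3.3 0 0 0" --pt "0 0 3.3 0 0 0" --pt "0 0 3.3 0 0 0" --pt "0 0 3.3 0 0 0"

```text
t: 20.45
tcp_pos: [0.6753, 0.1792, 0.0938]
tool_rot: [0.0, 0.724, 0.689, 0.001]
force: [0.2, -0.2, 0.3]
grip_width: 0.0005
```

>>> play_rows --pt "-0.1 0 0 0 0 0" --pt "-0.2 0 0 0 0 0" --pt "-0.3 0 0 0 0 0" --pt "-0.4 0 0 0 0 0" --pt "-0.5 0 0 0 0 0" --pt "-0.6 0 0 0 0 0" --pt "-0.6 0 0 0 0 0"

```text
t: 21.03
tcp_pos: [0.6737, 0.1602, 0.0929]
tool_rot: [0.0, 0.725, 0.689, -0.0]
force: [0.0, -0.2, 0.7]
grip_width: 0.0006
```

>>> play_rows --pt "-0.07 0 0 0 0 0" --pt "-0.13 0 0 0 0 0" --pt "-0.2 0 0 0 0 0" --pt "-0.27 0 0 0 0 0" --pt "-0.33 0 0 0 0 0"

```text
t: 21.45
tcp_pos: [0.6732, 0.1519, 0.0928]
tool_rot: [-0.0, 0.724, 0.69, 0.0]
force: [-0.1, 1.2, -0.4]
grip_width: 0.0007
```

>>> play_rows --pt "-0.15 0 0 0 0 0" --pt "-0.4 0 0 0 0 0" --pt "-0.65 0 0 0 0 0" --pt "-0.9 0 0 0 0 0" --pt "-1.15 0 0 0 0 0" --pt "-1.4 0 0 0 0 0" --pt "-1.65 0 0 0 0 0" --pt "-1.9 0 0 0 0 0" --pt "-2.1 0 0 0 0 0" --pt "-2.3 0 0 0 0 0" --pt "-2.45 0 0 0 0 0" --pt "-2.5 0 0 0 0 0"

```text
t: 22.45
tcp_pos: [0.6694, 0.0753, 0.0928]
tool_rot: [0.0, 0.725, 0.689, -0.0]
force: [-1.7, 0.9, -0.9]
grip_width: 0.0006
```

>>> play_rows --pt "-0.1 0 0 0 0 0" --pt "-0.2 0 0 0 0 0" --pt "-0.3 0 0 0 0 0" --pt "-0.4 0 0 0 0 0" --pt "-0.5 0 0 0 0 0" --pt "-0.6 0 0 0 0 0" --pt "-0.7 0 0 0 0 0" --pt "-0.75 0 0 0 0 0" --pt "-0.8 0 0 0 0 0" --pt "-0.8 0 0 0 0 0" --pt "-0.8 0 0 0 0 0"

```text
t: 23.37
tcp_pos: [0.6687, 0.052, 0.093]
tool_rot: [0.001, 0.724, 0.689, 0.0]
force: [0.2, 0.4, -1.1]
grip_width: 0.0002
```

```bash
python3 - <<'E'
from h import *
import pickle
o=get_obs(); print(o['tcp_pos'],o['force'])
t=snap('top','t6.png'); s=snap('scene','s6.png'); pickle.dump((t,s),open('6.pkl','wb'))
E
```

```text
[0.66869513 0.05204737 0.09295037] [ 0.21599372  0.44975278 -1.08522096]
```

>>> play_rows --pt "-0.05 0 0 0 0 0" --pt "-0.1 0 0 0 0 0" --pt "-0.15 0 0 0 0 0" --pt "-0.2 0 0 0 0 0" --pt "-0.25 0 0 0 0 0" --pt "-0.3 0 0 0 0 0" --pt "-0.3 0 0 0 0 0"

```text
t: 24.05
tcp_pos: [0.6684, 0.0472, 0.0931]
tool_rot: [-0.001, 0.724, 0.69, 0.002]
force: [1.0, 8.0, 1.1]
grip_width: 0.0003
```

>>> play_rows --pt "-0.03 0 0 0 0 0" --pt "-0.06 0 0 0 0 0" --pt "-0.1 0 0 0 0 0"

```text
t: 24.3
tcp_pos: [0.6683, 0.0469, 0.0931]
tool_rot: [-0.002, 0.723, 0.691, 0.003]
force: [0.5, 14.3, 1.2]
grip_width: 0.0002
```

>>> play_rows --pt "-0.03 0 0 0 0 0" --pt "-0.06 0 0 0 0 0" --pt "-0.06 0 0 0 0 0"

```text
t: 24.55
tcp_pos: [0.6683, 0.0467, 0.0932]
tool_rot: [-0.003, 0.723, 0.691, 0.003]
force: [0.7, 16.2, 2.3]
grip_width: 0.0002
```

Unexpected 16 N at about 15 mm before the station. I'm backing off and looking.

>>> play_rows --pt "0.2 0 0 0 0 0" --pt "0.6 0 0 0 0 0" --pt "1.0 0 0 0 0 0" --pt "1.0 0 0 0 0 0" --pt "1.0 0 0 0 0 0"

```text
t: 24.97
tcp_pos: [0.669, 0.0695, 0.0926]
tool_rot: [0.0, 0.724, 0.69, -0.0]
force: [-0.5, -0.3, 1.1]
grip_width: 0.0001
```

```bash
python3 - <<'E'
from h import *
import pickle
o=get_obs(); print(o['tcp_pos'],o['force'])
t=snap('top','t7.png'); s=snap('scene','s7.png'); w=snap('wrist','w7.png'); pickle.dump((t,s,w),open('7.pkl','wb'))
a=cv2.resize(t['color'][135:245,220:440],(520,260),interpolation=cv2.INTER_CUBIC)
b=cv2.resize(s['color'][190:360,210:380],(340,340),interpolation=cv2.INTER_CUBIC)
t6,s6=pickle.load(open('6.pkl','rb'))
c=cv2.resize(s6['color'][190:360,210:380],(280,280),interpolation=cv2.INTER_CUBIC)
C=np.zeros((600,800,3),np.uint8); C[:260,:520]=a; C[:280,520:]=c; C[260:600,:340]=b; C[280:600,345:772]=cv2.resize(w['color'],(427,320))
cv2.imwrite('pics/m7.png',C)
E
```

```text
[0.66898329 0.06953709 0.09261107] [-0.50543082 -0.32077395  1.09726981]
```

View pics/m7.png

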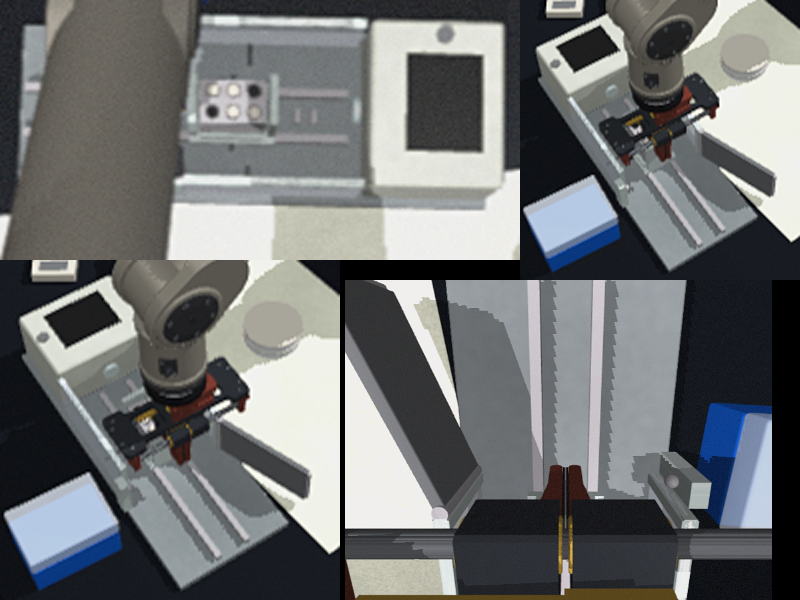

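The composite shows the sled about 14 mm short of the marks, with nothing obviously in the way. I'll press lightly again and read the moment to see where the contact is.

>>> play_rows --pt "-0.15 0 0 0 0 0" --pt "-0.3 0 0 0 0 0" --pt "-0.45 0 0 0 0 0" --pt "-0.6 0 0 0 0 0" --pt "-0.7 0 0 0 0 0" --pt "-0.8 0 0 0 0 0" --pt "-0.87 0 0 0 0 0" --pt "-0.94 0 0 0 0 0" --pt "-0.94 0 0 0 0 0"

```text
t: 25.87
tcp_pos: [0.668, 0.0469, 0.093]
tool_rot: [-0.003, 0.723, 0.691, 0.003]
force: [0.3, 12.0, 2.1]
grip_width: 0.0009
```

```bash
python3 - <<'E'
from h import *
o=get_obs(); print(o['tcp_pos'],o['force'],o['torque'],o['joint_pos'],o['joint_efforts'])
E
```

```text
[0.66801401 0.0469277  0.09303182] [ 0.32548999 12.03819952  2.11607054] [ 2.4759147   0.17196618 -0.04522117] [-0.44682018  0.66063019  0.41523183  1.70539155 -0.34657346  0.84757814
  0.07706106] [  8.12794894 -58.017869    16.22822464 -19.38506842   2.7291926
  -0.55743417   0.09015653]
```

The lateral moment is near zero, so the contact is central on the push plate. The resistance is therefore the sled's own detent bump: the base pins sit in pairs about ±8 mm around the station. My commanded pose is still short of the station, so I can raise the force step by step without being able to drive past it.

>>> play_rows --pt "-0.03 0 0 0 0 0" --pt "-0.03 0 0 0 0 0" --pt "-0.06 0 0 0 0 0" --pt "-0.06 0 0 0 0 0"

```text
t: 26.2
tcp_pos: [0.668, 0.0468, 0.0931]
tool_rot: [-0.003, 0.723, 0.691, 0.003]
force: [-0.1, 15.3, 1.9]
grip_width: 0.0004
```

>>> play_rows --pt "-0.03 0 0 0 0 0" --pt "-0.03 0 0 0 0 0" --pt "-0.06 0 0 0 0 0" --pt "-0.06 0 0 0 0 0"

```text
t: 26.53
tcp_pos: [0.668, 0.0467, 0.0931]
tool_rot: [-0.004, 0.722, 0.692, 0.004]
force: [-0.9, 16.4, 2.4]
grip_width: 0.0003
```

```bash
python3 - <<'E'
from h import *
import pickle
t,s,w=pickle.load(open('7.pkl','rb')); t0=pickle.load(open('top0.pkl','rb'))
K=lambda u,v:(u/2.3636+220,v/2.3636+135)
for n,u,v,z in [('mT',249,53,.012),('mB',248,171,.012),('wells',232.5,102,.08),('sledmarkB',233,147,.025)]: print(n,ray(t,*K(u,v),z))
o=get_obs(); print(o['tcp_pos'],o['force'],o['torque'])
E
```

```text
mT [ 0.72393378 -0.02266354  0.012     ]
mB [ 0.60833858 -0.01824296  0.012     ]
wells [ 0.66191284 -0.00395864  0.08      ]
sledmarkB [ 0.6298227  -0.00425342  0.025     ]
[0.66796919 0.04668084 0.09311281] [-0.88486549 16.37736352  2.35589468] [ 3.69173179  0.14203829 -0.10665621]
```

Not budging at 16 N, which the detent shouldn't need. The wide gripper body may be touching both sides of the shield mouth symmetrically, so I'll back off and push with the gripper turned 90°, narrow between the walls.

>>> play_rows --pt "0.5 0 0 0 0 0" --pt "1.3 0 0 0 0 0" --pt "2.2 0 -0.3 0 0 0" --pt "3.0 0 -0.8 0 0 1" --pt "3.5 0 -1.3 0 0 2" --pt "3.7 0 -1.5 0 0 3" --pt "3.7 0 -1.5 0 0 4" --pt "3.7 0 -1.5 0 0 5" --pt "3.7 0 -1.5 0 0 6" --pt "3.7 0 -1.5 0 0 7" --pt "3.7 0 -1.5 0 0 8" --pt "3.7 0 -1.5 0 0 9"

```text
t: 27.53
tcp_pos: [0.673, 0.1475, 0.1379]
tool_rot: [0.0, 0.959, 0.283, -0.0]
force: [0.0, -0.3, -0.1]
grip_width: 0.0005
```

>>> play_rows --pt "0 0 0 0 0 1" --pt "0 0 0 0 0 2" --pt "0 0 0 0 0 3" --pt "0 0 0 0 0 4" --pt "0 0 0 0 0 5" --pt "0 0 0 0 0 6" --pt "0 0 0 0 0 6" --pt "0 0 0 0 0 6"

```text
t: 28.2
tcp_pos: [0.673, 0.1477, 0.1377]
tool_rot: [0.001, 1.0, -0.023, -0.0]
force: [-0.5, -0.4, 0.0]
grip_width: 0.0003
```

```bash
python3 - <<'E'
from h import *
o=get_obs(); print(o['tcp_pos'],o['force'],o['torque'],o['joint_pos'])
t=snap('top','t8.png'); s=snap('scene','s8.png'); w=snap('wrist','w8.png')
import pickle; pickle.dump((t,s,w),open('8.pkl','wb'))
yawpose([.6715,.11,.093],np.radians(87.2))
# sled position from the top view: wells (hough) if visible
g=cv2.resize(cv2.cvtColor(t['color'],6)[140:225,290:380],None,fx=5,fy=5,interpolation=cv2.INTER_CUBIC)
c=cv2.HoughCircles(cv2.GaussianBlur(g,(0,0),2),cv2.HOUGH_GRADIENT,1,35,param1=100,param2=13,minRadius=12,maxRadius=24)
if c is not None:
  for p in c[0][:14]: q=p[:2]/5+[290,140]-.4; print(q.round(1),ray(t,*q,.08).round(4),p[2])
E
```

```text
[0.67299782 0.14770249 0.13768788] [-0.4903736  -0.38886387  0.04523348] [ 0.01067114  0.06511886 -0.04282077] [-0.84067876  0.75898888  0.84078478  1.64578556 -0.63856636  1.03317411
 -1.41319133]
delta [0.008 1.26  1.497] [-0.    -0.     0.015] from [0.6731 0.1478 0.1379]
[309.3 181.5] [0.6551 0.0158 0.08  ] 13.2
[326.7 172.7] [ 0.6734 -0.0223  0.08  ] 12.4
```

>>> play_rows --pt "0 0 0.3 0 0 0" --pt "0 0 0.8 0 0 0" --pt "0 0 1.2 0 0 0" --pt "0 0 1.5 0 0 0" --pt "0 0.4 1.5 0 0 0" --pt "0 1.0 1.5 0 0 0" --pt "0 1.6 1.5 0 0 0" --pt "0 2.1 1.5 0 0 0" --pt "0 2.5 1.5 0 0 0" --pt "0 2.7 1.5 0 0 0" --pt "0 2.8 1.5 0 0 0" --pt "0 2.8 1.5 0 0 0"

```text
t: 29.35
tcp_pos: [0.669, 0.0635, 0.0929]
tool_rot: [-0.0, 1.0, -0.025, 0.0]
force: [-0.5, 0.7, 0.4]
grip_width: 0.0
```

>>> play_rows --pt "0 0.07 0 0 0 0" --pt "0 0.13 0 0 0 0" --pt "0 0.2 0 0 0 0" --pt "0 0.27 0 0 0 0" --pt "0 0.33 0 0 0 0" --pt "0 0.4 0 0 0 0" --pt "0 0.4 0 0 0 0"

```text
t: 29.93
tcp_pos: [0.6682, 0.0514, 0.0929]
tool_rot: [0.0, 1.0, -0.025, 0.0]
force: [-0.2, -0.3, -0.4]
grip_width: 0.0003
```

>>> play_rows --pt "0 0.05 0 0 0 0" --pt "0 0.1 0 0 0 0" --pt "0 0.15 0 0 0 0" --pt "0 0.15 0 0 0 0"

```text
t: 30.27
tcp_pos: [0.668, 0.047, 0.0929]
tool_rot: [0.0, 1.0, -0.025, 0.0]
force: [-0.6, 0.8, 0.4]
grip_width: 0.0003
```

>>> play_rows --pt "0 0.05 0 0 0 0" --pt "0 0.1 0 0 0 0" --pt "0 0.1 0 0 0 0"

```text
t: 30.52
tcp_pos: [0.668, 0.0457, 0.0928]
tool_rot: [-0.001, 1.0, -0.024, -0.0]
force: [-0.1, 3.1, 1.7]
grip_width: 0.0004
```

>>> play_rows --pt "0 0.05 0 0 0 0" --pt "0 0.1 0 0 0 0" --pt "0 0.1 0 0 0 0"

```text
t: 30.77
tcp_pos: [0.668, 0.0452, 0.0929]
tool_rot: [-0.002, 1.0, -0.023, -0.0]
force: [-0.6, 7.9, 1.6]
grip_width: 0.0003
```

```bash
python3 - <<'E'
from h import *
o=get_obs(); print(o['tcp_pos'],o['force'],o['torque'])
E
```

```text
[0.66797797 0.04521367 0.09286588] [-0.63964315  7.87892264  1.58973058] [ 1.7763501   0.33650491 -0.07289249]
```

```bash
python3 - <<'E'
from h import *
import pickle
t7=pickle.load(open('7.pkl','rb'))[0]; t8=pickle.load(open('8.pkl','rb'))[0]; t=snap('top','t9.png')
np.set_printoptions(linewidth=200)
for im in (t7,t8,t):
    g=cv2.cvtColor(im['color'],6)
    print('rows194-200'); print(g[194:201,308:335]); print('base'); print(g[205:210,316:332])
E
```

```text
rows194-200
[[159 160 159 163 159 159 162 160 155 162 163 168 164 155 151 151 152 153 151 148 150 152 161 168 175 180 181]
 [129 136 137 141 138 139 134 137 139 135 136 149 152 146 145 148 146 144 147 146 150 151 158 166 163 166 169]
 [112 116 116 119 120 118 113 115 108  86  87 116 125 122 124 121 116 116 111 116 114 114 120 124 121 121 119]
 [120 116 116 116 118 117 118 117 104  83  80 109 118 117 115 117 116 119 115 114 111 114 112 114 110 115 115]
 [119 118 117 117 116 120 120 119 107  89  95 118 122 121 116 123 122 119 120 118 118 121 119 122 119 117 117]
 [116 119 118 121 118 115 118 120 120 113 116 124 120 116 120 119 120 120 121 117 115 122 122 119 122 120 122]
 [117 115 119 116 117 120 118 123 122 124 122 119 119 119 117 117 121 121 119 117 119 120 120 117 123 120 120]]
base
[[116 120 123 122 121 121 124 110  90  99 118 121 119 121 120 121]
 [118 120 117 119 116 120 118 107  80  90 114 118 114 119 119 122]
 [115 119 115 115 109 116 115  99  79  94 109 119 118 117 115 120]
 [128 124 123 127 124 130 126 107  86  98 110 121 121 115 118 122]
 [190 185 184 188 190 190 181 167 153
[... 1592 characters left out ...]
 113 113 111 115 116 112]
 [118 120 121 119 122 119 119 113 119  98  94 112 119 119 117 122 121 122 118 118 116 119 120 123 119 119 121]
 [121 119 118 118 117 120 118 119 121 116 118 121 118 118 120 123 119 117 117 120 120 122 122 118 120 122 116]
 [119 123 117 119 125 118 120 120 124 115 122 124 113 118 116 120 119 115 122 119 119 117 121 125 122 120 118]]
base
[[119 121 122 120 126 123 115 116  96 104 121 123 124 123 118 117]
 [119 120 123 117 120 123 119 107  80  92 117 122 117 118 119 121]
 [119 118 115 117 117 116 119 104  77  96 111 122 118 118 118 120]
 [121 123 123 116 120 124 113 106  84  87 119 121 116 119 118 120]
 [159 160 160 159 162 167 161 152 137 140 146 153 149 147 142 139]]
```

The sled mark is at px 317.5 in all three frames against 324.4 for the base mark. So it has been held at travel of about 0.1445, regardless of gripper yaw. As a test, I'll pass the fingers just above the plate to see whether the gripper itself is being stopped.

>>> play_rows --pt "0 -0.3 0 0 0 0" --pt "0 -0.4 -0.4 0 0 0" --pt "0 -0.4 -0.8 0 0 0" --pt "0 -0.4 -0.85 0 0 0" --pt "0 -0.2 -0.85 0 0 0" --pt "0 0.0 -0.85 0 0 0" --pt "0 0.2 -0.85 0 0 0" --pt "0 0.4 -0.85 0 0 0" --pt "0 0.55 -0.85 0 0 0" --pt "0 0.6 -0.85 0 0 0" --pt "0 0.6 -0.85 0 0 0"

```text
t: 31.73
tcp_pos: [0.6667, 0.0225, 0.1182]
tool_rot: [0.0, 1.0, -0.025, -0.0]
force: [0.1, -0.8, 0.1]
grip_width: 0.0005
```

```bash
python3 - <<'E'
from h import *
o=get_obs(); print(o['tcp_pos'],o['force'],o['torque'])
w=snap('wrist','w10.png'); s=snap('scene','s10.png')
E
```

```text
[0.66673365 0.02254969 0.11821281] [ 0.08137136 -0.83204195  0.07273309] [0.02152476 0.12062885 0.01762311]
```

The gripper passes freely above, so the sled itself is resisting. I'll push lower on the plate, which gives less tilting moment, and raise the force in small steps.

>>> play_rows --pt "0 -0.2 0 0 0 0" --pt "0 -0.7 0 0 0 0" --pt "0 -1.2 0 0 0 0" --pt "0 -1.4 0 0 0 0" --pt "0 -1.4 0.3 0 0 0" --pt "0 -1.4 0.8 0 0 0" --pt "0 -1.4 1.3 0 0 0" --pt "0 -1.4 1.6 0 0 0" --pt "0 -1.4 1.65 0 0 0" --pt "0 -1.4 1.65 0 0 0"

```text
t: 32.67
tcp_pos: [0.6681, 0.0646, 0.0674]
tool_rot: [0.0, 1.0, -0.025, -0.001]
force: [0.8, 1.5, 0.8]
grip_width: 0.0003
```

>>> play_rows --pt "0 0.1 0 0 0 0" --pt "0 0.2 0 0 0 0" --pt "0 0.3 0 0 0 0" --pt "0 0.4 0 0 0 0" --pt "0 0.5 0 0 0 0" --pt "0 0.55 0 0 0 0" --pt "0 0.6 0 0 0 0" --pt "0 0.65 0 0 0 0" --pt "0 0.7 0 0 0 0" --pt "0 0.7 0 0 0 0"

```text
t: 33.5
tcp_pos: [0.6682, 0.0477, 0.0692]
tool_rot: [-0.002, 1.0, -0.024, -0.0]
force: [-1.1, 7.4, 4.9]
grip_width: 0.0005
```

>>> play_rows --pt "0 0.05 0 0 0 0" --pt "0 0.1 0 0 0 0" --pt "0 0.1 0 0 0 0"

```text
t: 33.75
tcp_pos: [0.6682, 0.0474, 0.0692]
tool_rot: [-0.004, 1.0, -0.023, -0.0]
force: [-2.6, 11.8, 5.6]
grip_width: 0.001
```

>>> play_rows --pt "0 0.04 0 0 0 0" --pt "0 0.08 0 0 0 0" --pt "0 0.08 0 0 0 0"

```text
t: 34.0
tcp_pos: [0.6682, 0.0472, 0.0692]
tool_rot: [-0.005, 1.0, -0.022, -0.0]
force: [-1.3, 16.1, 7.5]
grip_width: 0.0002
```

>>> play_rows --pt "0 0.04 0 0 0 0" --pt "0 0.08 0 0 0 0" --pt "0 0.08 0 0 0 0"

```text
t: 34.25
tcp_pos: [0.6681, 0.0468, 0.0693]
tool_rot: [-0.006, 1.0, -0.021, -0.001]
force: [-3.6, 19.9, 8.7]
grip_width: 0.0004
```

```bash
python3 - <<'E'
from h import *
o=get_obs(); print(o['tcp_pos'],o['force'],o['torque'],o['joint_velocities'].round(4))
E
```

```text
[0.66814762 0.04679649 0.06927906] [-3.58204937 19.87014475  8.68599019] [ 3.60443165  0.70200319 -0.042797  ] [-0.0021 -0.0002  0.0017  0.0015  0.0049 -0.0045 -0.0016]
```

>>> play_rows --pt "0 0.05 0 0 0 0" --pt "0 0.05 0 0 0 0" --pt "0 0.05 0 0 0 0"

```text
t: 34.5
tcp_pos: [0.6681, 0.0464, 0.0693]
tool_rot: [-0.007, 1.0, -0.021, -0.001]
force: [-3.3, 21.3, 8.5]
grip_width: 0.0002
```

>>> play_rows --pt "0 0.05 0 0 0 0" --pt "0 0.05 0 0 0 0" --pt "0 0.05 0 0 0 0"

```text
t: 34.75
tcp_pos: [0.6676, 0.0371, 0.0692]
tool_rot: [-0.002, 1.0, -0.023, -0.0]
force: [-0.7, 1.8, 2.4]
grip_width: 0.0005
```

```bash
python3 - <<'E'
from h import *
import pickle
o=get_obs(); print(o['tcp_pos'],o['force'],o['torque'])
t=snap('top','t11.png'); g=cv2.cvtColor(t['color'],6); print(g[197,310:334])
# height of hinge/catch posts and the front of sled: intensity change between t0 and now ahead of sled
t0=pickle.load(open('top0.pkl','rb'));
d=cv2.absdiff(t['color'],t0['color']).max(2)[150:215,318:378]
np.set_printoptions(linewidth=250)
print(((d>25)*1)[::2])
E
```

```text
[0.66762902 0.03712014 0.06916991] [-0.73211782  1.82190371  2.42866345] [ 0.4135328   0.23720354 -0.14578452]
[117 118 119 115 118 113 118 115 118 114 117 105  76  79 109 118 117 115
 115 112 114 115 113 115]
[[1 1 1 ... 0 0 0]
 [1 1 1 ... 0 0 0]
 [1 1 1 ... 0 0 0]
 ...
 [0 0 0 ... 0 0 0]
 [0 0 0 ... 0 0 0]
 [0 0 0 ... 0 0 0]]
```

It popped over the bump at about 22 N: the TCP advanced 9 mm and the force dropped. Checking where it settled.

```bash
cat >> h.py <<'E'
def marks():
    t=snap('top'); g=cv2.cvtColor(t['color'],6).astype(float)
    def cen(rows,a,b):
        p=np.clip(112-g[rows,a:b].mean(0),0,None); return (p*np.arange(a,b)).sum()/p.sum(), p.max()
    s=cen(slice(196,199),312,334); b=cen(slice(205,208),318,332)
    tp=cen(slice(155,160),320,331)
    sT=cen(slice(164,167),312,334)
    u=b[0]+(tp[0]-b[0])*(206-197)/(206-157)
    print('sledB',s,'sledT?',sT,'baseB',b,'baseT',tp,'short mm',(u-s[0])*1.2566/.5623)
    return t
E
python3 - <<'E'
from h import *
o=get_obs(); print(o['tcp_pos'],o['force'])
t=marks(); g=cv2.cvtColor(t['color'],6); np.set_printoptions(linewidth=200); print(g[197,310:334]); print(g[152:172,318:332])
E
```

```text
[0.6675854  0.0356239  0.06913633] [-1.05960767  1.32036974  2.54774253]
sledB (np.float64(323.08333333333337), np.float64(29.66666666666667)) sledT? (np.float64(323.8912133891213), np.float64(60.0)) baseB (np.float64(324.3150684931507), np.float64(25.33333333333333)) baseT (np.float64(324.5581651376147), np.float64(70.0)) short mm 2.8524028091765623
[120 113 116 120 118 113 115 119 118 115 115 117 103  71  95 115 118 112 112 113 114 118 114 114]
[[141 117  69  41  39  57 102 138 153 150 151 145 133 112]
 [132  98  53  36  41  67  98 109 126 138 141 125 112  68]
 [119  84  48  31  45  83 101  75  89 117 122 109  81  55]
 [110  68  44  42  61  94 102  67  83 110 110  92  65  62]
 [ 91  55  45  39  68  93  91  64  75  88  79  64  55  60]
 [ 76  57  49  44  54  63  69  61  65  69  61  58  60  61]
 [ 68  51  46  42  47  52  61  55  56  58  58  60  58  59]
 [ 57  53  36  43  36  48  49  58  56  59  53  58  62  61]
 [ 41  43  47  50  53  50  53  44  50  54  55  58  63  59]
 [ 46  53  82  96  95  96  83  56  65  72  64  60  62  58]
 [ 47  77 112 118 118 115 101  87  93 108  86  68  61  59]
 [ 61  94 118 124 120 119 121 118 114 113  98  69  57  62]
 [ 66 104 113 116 122 120 122 124 123 119 105  73  57  61]
 [ 86 114 120 119 121 122 120 126 119 118 106  66  58  55]
 [ 97 117 120 120 118 112 114 118 120 119 100  66  61  61]
 [108 117 123 121 107  89  86 112 122 119  98  70  59  58]
 [118 128 125 125 118 101 105 127 129 117 102  68  54  63]
 [141 147 145 144 137 139 147 157 156 137 112  74  61  59]
 [140 145 147 144 135 131 142 146 145 142 121  78  59  62]
 [123 138 147 134 132 152 164 156 144 127 114  72  57  62]]
```

>>> play_rows --pt "0 0 0 0 0 0" --pt "0 0 0 0 0 0" --pt "0 0 0 0 0 0"

```text
t: 35.1
tcp_pos: [0.6673, 0.0328, 0.0687]
tool_rot: [0.001, 1.0, -0.025, -0.0]
force: [1.1, 0.8, -0.1]
grip_width: 0.0003
```

```bash
python3 - <<'E'
from h import *
o=get_obs(); print(o['tcp_pos'],o['force'])
t=marks(); g=cv2.cvtColor(t['color'],6); print(g[197,312:334]); print(g[167,312:334])
E
```

```text
[0.66730551 0.03275969 0.06869885] [ 1.0767233   0.77774675 -0.12329148]
sledB (np.float64(324.5241379310345), np.float64(23.0)) sledT? (np.float64(322.4384724186704), np.float64(64.0)) baseB (np.float64(324.18750000000006), np.float64(30.66666666666667)) baseT (np.float64(324.2590476190477), np.float64(70.4)) short mm -0.7229339171805015
[119 116 114 117 117 120 117 117 116 113 120 107  79  81 107 111 117 112
 118 114 108 115]
[ 66  82 102 105  74  51  66 100 118 117 118 116 103  81  96 112 117 105
  75  60  58  62]
```

The sled marks now line up with the base marks (324.5/325.05 px vs 324.4/325.0), so it's in the detent. Next I retreat and plan the door arc.

>>> play_rows --pt "0 -0.1 0 0 0 0" --pt "0 -0.4 0 0 0 0" --pt "0 -0.8 -0.2 0 0 0" --pt "0 -1.0 -0.8 0 0 0" --pt "0 -1.0 -1.5 0 0 0" --pt "0 -1.0 -2.2 0 0 0" --pt "0 -1.0 -2.7 0 0 0" --pt "0 -1.0 -2.8 0 0 0" --pt "0 -1.0 -2.8 0 0 0"

```text
t: 35.9
tcp_pos: [0.6695, 0.0645, 0.1539]
tool_rot: [-0.0, 1.0, -0.024, 0.001]
force: [0.4, -0.6, 0.4]
grip_width: 0.0004
```

```bash
python3 - <<'E'
from h import *
o=get_obs(); print(o['tcp_pos'],o['force'],o['joint_pos'])
t=marks(); g=cv2.cvtColor(t['color'],6); print(g[197,312:334]); print(g[167,312:334])
import pickle; t0=pickle.load(open('top0.pkl','rb'));
d=t['color'][228:240,228:245].max(2).astype(int)-t0['color'][228:240,228:245].max(2); print('door edge change',abs(d).max())
yawpose([.513,.143,.152],np.radians(87.2))
H=np.array([.5949,.0543]); q=o['tool_rot']; Rc=R.from_quat(q[[1,2,3,0]]).as_matrix()
start=np.array([.513,.143]); 
for a in [108,96,84,72,60,48,36,24,12,4,-2.8]:
    f=np.radians(a); e=np.array([np.cos(f),np.sin(f)]); n=np.array([-e[1],e[0]])
    P=H+.11*e+.016*n; dd=Rc.T@np.r_[P-start,0]/.03; print(a,P.round(4),dd.round(2))
E
```

```text
[0.66948237 0.06451645 0.15390566] [ 0.35616432 -0.56905042  0.42742009] [-0.74408602  0.71493103  0.85516663  1.68081743 -0.61449518  1.03351781
 -1.3028338 ]
sledB (np.float64(324.43703703703704), np.float64(21.66666666666667)) sledT? (np.float64(320.8893493576461), np.float64(52.666666666666664)) baseB (np.float64(324.1748251748252), np.float64(27.33333333333333)) baseT (np.float64(324.73731011485734), np.float64(52.6)) short mm -0.35509800113665274
[117 122 116 116 121 115 117 122 119 119 120 106  83  83 109 116 118 116
 114 116 113 114]
[ 62  59  62  61  58  66  62  62  64  64  63  59  55  63  59  60  64  68
  84 115 121 119]
door edge change 133
delta [-5.313 -2.361  0.023] [-0.005  0.     0.002] from [0.6687 0.0645 0.1527]
108 [0.5457 0.154 ] [ 1.07 -0.42  0.  ]
96 [0.5675 0.162 ] [ 1.78 -0.72  0.  ]
84 [0.5905 0.1654] [ 2.54 -0.87  0.01]
72 [0.6137 0.1639] [ 3.32 -0.86  0.01]
60 [0.636  0.1576] [ 4.07 -0.68  0.01]
48 [0.6566 0.1468] [ 4.78 -0.36  0.01]
36 [0.6745 0.1319] [5.39 0.11 0.01]
24 [0.6889 0.1137] [5.9  0.69 0.01]
12 [0.6992 0.0928] [6.28 1.37 0.01]
4 [0.7035 0.0779] [6.45 1.86 0.01]
-2.8 [0.7056 0.0649] [6.54 2.29 0.01]
```

>>> play_rows --pt "-0.5 -0.2 0 0 0 0" --pt "-1.3 -0.6 0 0 0 0" --pt "-2.2 -1.0 0 0 0 0" --pt "-3.1 -1.4 0 0 0 0" --pt "-4.0 -1.8 0 0 0 0" --pt "-4.8 -2.15 0 0 0 0" --pt "-5.25 -2.33 0 0 0 0" --pt "-5.31 -2.36 0 0 0 0" --pt "-5.31 -2.36 0 0 0 0" --pt "-5.31 -2.36 0 0 0 0"

```text
t: 36.78
tcp_pos: [0.5138, 0.1421, 0.1526]
tool_rot: [0.0, 1.0, -0.025, 0.0]
force: [-0.6, -0.6, -0.4]
grip_width: 0.0006
```

>>> play_rows --pt "0 0 0.4 0 0 0" --pt "0 0 1.0 0 0 0" --pt "0 0 1.6 0 0 0" --pt "0 0 2.2 0 0 0" --pt "0 0 2.6 0 0 0" --pt "0 0 2.8 0 0 0" --pt "0 0 2.85 0 0 0" --pt "0 0 2.85 0 0 0" --pt "0 0 2.85 0 0 0"

```text
t: 37.53
tcp_pos: [0.514, 0.1421, 0.0679]
tool_rot: [-0.0, 1.0, -0.025, 0.001]
force: [0.2, 0.0, 0.1]
grip_width: 0.0004
```

```bash
python3 - <<'E'
from h import *
o=get_obs(); print(o['tcp_pos'],o['force'],o['joint_pos'])
E
```

```text
[0.51395085 0.14214604 0.06786507] [0.24935827 0.00434023 0.11242724] [-0.98943133  0.6337014   0.80351247  2.06886602 -0.69536984  0.72767805
 -1.35728388]
```

>>> play_rows --pt "0.3 -0.1 0 0 0 0" --pt "0.6 -0.25 0 0 0 0" --pt "0.85 -0.35 0 0 0 0" --pt "1.05 -0.42 0 0 0 0" --pt "1.3 -0.55 0 0 0 0" --pt "1.55 -0.65 0 0 0 0" --pt "1.8 -0.74 0 0 0 0" --pt "2.05 -0.82 0 0 0 0" --pt "2.3 -0.87 0 0 0 0" --pt "2.54 -0.9 0 0 0 0" --pt "2.54 -0.9 0 0 0 0"

```text
t: 38.45
tcp_pos: [0.5924, 0.1656, 0.0675]
tool_rot: [0.0, 1.0, -0.025, 0.001]
force: [0.2, -0.4, 0.5]
grip_width: 0.0005
```

>>> play_rows --pt "0.25 0 0 0 0 0" --pt "0.52 0.02 0 0 0 0" --pt "0.78 0.04 0 0 0 0" --pt "1.03 0.1 0 0 0 0" --pt "1.28 0.16 0 0 0 0" --pt "1.53 0.22 0 0 0 0" --pt "1.78 0.33 0 0 0 0" --pt "2.0 0.43 0 0 0 0" --pt "2.24 0.54 0 0 0 0" --pt "2.5 0.74 0 0 0 0" --pt "2.7 0.9 0 0 0 0" --pt "2.85 1.0 0 0 0 0"

```text
t: 39.45
tcp_pos: [0.6755, 0.13, 0.0675]
tool_rot: [0.0, 1.0, -0.025, 0.0]
force: [-0.5, -1.1, 0.0]
grip_width: 0.0004
```

```bash
python3 - <<'E'
from h import *
o=get_obs(); print(o['tcp_pos'],o['force'],o['joint_pos'])
for p in [(.6889,.1137),(.6992,.0928),(.7035,.0779),(.7056,.0649),(.705,.058)]: yawpose([*p,.068],np.radians(87.2))
E
```

```text
[0.67549409 0.12999673 0.06747922] [-0.45158377 -1.14339629  0.01460534] [-0.77588248  0.83038597  0.76992604  1.6830862  -0.69886884  0.92388334
 -1.349195  ]
delta [ 0.474  0.52  -0.017] [ 0.004 -0.005 -0.014] from [0.6755 0.13   0.0675]
delta [ 0.852  1.199 -0.016] [ 0.004 -0.005 -0.014] from [0.6755 0.13   0.0675]
delta [ 1.02   1.687 -0.016] [ 0.004 -0.005 -0.014] from [0.6755 0.13   0.0675]
delta [ 1.111  2.117 -0.016] [ 0.004 -0.005 -0.014] from [0.6755 0.13   0.0675]
delta [ 1.103  2.347 -0.016] [ 0.004 -0.005 -0.014] from [0.6755 0.13   0.0675]
```

```bash
python3 - <<'E'
from h import *
t=snap('top','t12.png'); s=snap('scene','s12.png')
s0=cv2.imread('pics/scene0.png'); t0=cv2.imread('pics/top0.png')
for u,v in [(330,282),(342,288),(355,297)]: print('scene',s0[v,u],s['color'][v,u])
H=[.5949,.0543]
for a in (108,100,60,48,40,36,32,28,24,20):
    r=[]
    for rr in (.04,.07,.1,.125):
        f=np.radians(a); p=proj(t,[H[0]-.0024+rr*np.cos(f),H[1]-.0017+rr*np.sin(f),.085]); u,v=p.round().astype(int)
        p2=proj(s,[H[0]+rr*np.cos(f),H[1]+rr*np.sin(f),.06]).round().astype(int)
        r.append((t0[v,u].tolist(),t['color'][v,u].tolist(),s['color'][p2[1],p2[0]].tolist()))
    print(a,r)
E
```

```text
scene [66 64 62] [151 164 179]
scene [65 64 62] [234 241 240]
scene [66 64 62] [234 241 240]
108 [([140, 138, 137], [165, 162, 157], [231, 243, 241]), ([139, 138, 136], [65, 64, 62], [232, 241, 240]), ([138, 138, 136], [240, 240, 241], [231, 241, 240]), ([139, 135, 132], [237, 238, 239], [235, 241, 240])]
100 [([120, 118, 118], [166, 160, 158], [151, 164, 179]), ([126, 123, 119], [168, 163, 158], [232, 241, 240]), ([56, 52, 51], [63, 59, 56], [237, 241, 240]), ([57, 56, 53], [57, 52, 53], [238, 241, 240])]
60 [([118, 117, 113], [161, 160, 152], [35, 42, 88]), ([146, 143, 137], [156, 155, 149], [29, 33, 69]), ([131, 132, 128], [119, 117, 118], [48, 44, 40]), ([157, 156, 149], [74, 79, 83], [75, 72, 68])]
48 [([120, 118, 116], [109, 108, 105], [10, 9, 6]), ([172, 175, 166], [148, 147, 145], [27, 33, 70]), ([225, 229, 221], [55, 55, 57], [53, 48, 45]), ([229, 231, 224], [72, 71, 76], [38, 36, 33])]
40 [([119, 115, 114], [102, 101, 100], [16, 13, 12]), ([229, 231, 226], [96, 94, 92], [23, 29, 60]), ([229, 231, 223], [57, 52, 50], [38, 73, 89]), ([136, 136, 130], [60, 66, 67], [39, 42, 62
[... 306 characters left out ...]
 ([231, 234, 227], [117, 118, 123], [35, 30, 27]), ([113, 114, 108], [59, 60, 63], [86, 83, 81])]
28 [([181, 183, 172], [109, 108, 106], [13, 10, 11]), ([231, 234, 226], [84, 84, 79], [33, 40, 81]), ([222, 223, 213], [127, 125, 120], [25, 22, 20]), ([155, 153, 145], [78, 81, 84], [135, 132, 133])]
24 [([170, 173, 164], [106, 102, 101], [14, 14, 14]), ([230, 233, 226], [80, 79, 77], [30, 36, 73]), ([218, 223, 211], [116, 114, 110], [72, 68, 65]), ([163, 159, 152], [66, 65, 64], [94, 93, 91])]
20 [([188, 189, 183], [126, 123, 127], [62, 60, 60]), ([230, 232, 226], [83, 80, 80], [26, 30, 64]), ([162, 167, 158], [115, 111, 108], [112, 110, 104]), ([162, 160, 155], [45, 42, 45], [108, 106, 100])]
```

The door has left its open position and is following the finger. I'll continue the arc to shut.

>>> play_rows --pt "0.25 0.25 0 0 0 0" --pt "0.47 0.52 0 0 0 0" --pt "0.6 0.75 0 0 0 0" --pt "0.73 0.98 0 0 0 0" --pt "0.85 1.2 0 0 0 0" --pt "0.92 1.36 0 0 0 0" --pt "0.98 1.52 0 0 0 0" --pt "1.02 1.69 0 0 0 0" --pt "1.06 1.83 0 0 0 0" --pt "1.08 1.97 0 0 0 0" --pt "1.1 2.1 0 0 0 0" --pt "1.1 2.1 0 0 0 0"

```text
t: 40.55
tcp_pos: [0.7042, 0.0682, 0.0674]
tool_rot: [-0.001, 1.0, -0.024, -0.0]
force: [-0.6, 0.9, -0.4]
grip_width: 0.0003
```

>>> play_rows --pt "0 0.06 0 0 0 0" --pt "0 0.12 0 0 0 0" --pt "0 0.18 0 0 0 0" --pt "0 0.18 0 0 0 0"

```text
t: 40.88
tcp_pos: [0.7043, 0.0648, 0.0673]
tool_rot: [-0.002, 1.0, -0.024, -0.0]
force: [-1.7, 8.1, 1.9]
grip_width: 0.0008
```

>>> play_rows --pt "0 0.06 0 0 0 0" --pt "0 0.12 0 0 0 0" --pt "0 0.12 0 0 0 0"

```text
t: 41.13
tcp_pos: [0.7043, 0.0646, 0.0673]
tool_rot: [-0.004, 1.0, -0.022, -0.0]
force: [-1.1, 13.7, 2.5]
grip_width: 0.0004
```

>>> play_rows --pt "0 0.06 0 0 0 0" --pt "0 0.12 0 0 0 0" --pt "0 0.12 0 0 0 0"

```text
t: 41.38
tcp_pos: [0.7043, 0.0645, 0.0672]
tool_rot: [-0.006, 1.0, -0.021, -0.001]
force: [-1.3, 19.0, 3.7]
grip_width: 0.0006
```

>>> play_rows --pt "0 -0.2 0 0 0 0" --pt "0 -0.6 0 0 0 0" --pt "0 -1.0 0 0 0 0" --pt "0 -1.5 -0.3 0 0 0" --pt "0 -2.0 -1.0 0 0 0" --pt "0 -2.5 -1.8 0 0 0" --pt "0 -3.0 -2.6 0 0 0" --pt "0 -3.5 -3.4 0 0 0" --pt "0 -4.0 -4.0 0 0 0" --pt "0 -4.0 -4.5 0 0 0" --pt "0 -4.0 -4.5 0 0 0" --pt "0 -4.0 -4.5 0 0 0"

```text
t: 42.38
tcp_pos: [0.71, 0.1726, 0.2026]
tool_rot: [0.0, 1.0, -0.025, 0.001]
force: [0.0, 0.5, -0.8]
grip_width: 0.0003
```

```bash
python3 - <<'E'
from h import *
o=get_obs(); print(o['tcp_pos'],o['force'])
t=marks(); g=cv2.cvtColor(t['color'],6); cv2.imwrite('pics/t13.png',t['color'])
print(g[197,312:334]); print(g[167,312:334])
np.set_printoptions(linewidth=220)
print('rows 150-215 step 6, cols 278-308'); print(g[146:216:5,278:308])
E
```

```text
[0.7099914  0.17257946 0.20258582] [ 0.02559764  0.47215773 -0.75789018]
sledB (np.float64(324.5109489051095), np.float64(24.0)) sledT? (np.float64(nan), np.float64(0.0)) baseB (np.float64(324.29230769230765), np.float64(26.0)) baseT (np.float64(325.23988439306356), np.float64(37.400000000000006)) short mm -0.09966206262200035
[121 118 117 119 116 117 119 116 115 118 122 106  85  83 111 119 116 119
 121 119 111 113]
[116 115 115 121 116 115 118 121 117 120 118 119 103  82  98 111 120 115
 118 115 119 122]
rows 150-215 step 6, cols 278-308
[[ 86  83  79  77  82  79  77  73  73  75  88 115 135 132 110 112 104  87  89  93 101 117 119 123 117 116 123 123 121 120]
 [157 154 151 155 154 159 153 157 155 149 117 110 111 100  98 100  92  75  81  82  93 119 148 151 153 152 147 151 145 149]
 [158 156 158 157 156 159 159 162 156 160 149 125  88  75  96 101  87  77 106 116 119 114 120 117 120 115 116 116 115 118]
 [154 159 156 153 154 156 158 152 161 162 158 146 105  84  95 100  89  85 109 118 114 116 121 115 119 120 124 119 116 120]
 [152 151 152 159 156 156 161 161 158 156 160 149 102  84  97  
[... 628 characters left out ...]
8 146 145 150 150 149 147 148 149 144 138 115]
 [157 157 157 159 160 158 161 157 160 159 163 148 113 102 108  98  88 105 121 122 119 120 123 115 122 121 121 116 122 120]
 [155 153 156 161 157 160 155 157 163 161 158 153 113 102 108  97  92 116 120 120 125 119 119 121 119 115 124 119 122 119]
 [158 155 156 156 161 157 158 161 158 159 162 150 121 101  98  88  94 113 118 117 120 117 113 122 118 122 114 117 119 119]
 [164 161 163 161 160 164 159 154 157 160 160 153 152 158 158 173 200 206 211 207 216 208 204 218 216 208 207 201 195 191]]h.py:29: RuntimeWarning: invalid value encountered in scalar divide
  p=np.clip(112-g[rows,a:b].mean(0),0,None); return (p*np.arange(a,b)).sum()/p.sum(), p.max()
```

```bash
python3 - <<'E'
from h import *
t=cv2.imread('pics/t13.png'); g=cv2.GaussianBlur(cv2.cvtColor(t,6),(0,0),1).astype(float)
gx=np.gradient(g,axis=1)
def fit(a,b,sgn,rows):
    c=[]
    for r in rows:
        w=np.clip(sgn*gx[r,a:b],0,None); k=w.argmax(); lo=max(k-2,0); ww=w[lo:k+3]; c.append((ww*np.arange(a+lo,a+lo+len(ww))).sum()/ww.sum())
    c=np.array(c); rr=np.array(list(rows)); ok=np.ones(len(c),bool)
    for _ in range(4):
        p=np.polyfit(rr[ok],c[ok],1); e=abs(c-np.polyval(p,rr)); ok=e<max(.35,1.5*np.median(e))
    return p[0].round(4),np.polyval(p,180).round(2),ok.sum(),e[ok].std().round(2)
R_=range(158,208)
print('door left',fit(285,294,-1,R_)); print('door right',fit(292,299,1,R_))
print('base left',fit(222,236,1,range(155,214))); print('head',fit(370,382,1,range(150,210)))
tt=snap('top')
yh=np.array([.0488,.9988]);xh=np.array([.9988,-.0488]);O=np.array([.6682-.0024,.0387-.0017])
for n,y,z in [('outer top',.016,.085),('inner top',.008,.085),('inner bot',.008,.014),('outer bot',.016,.014)]:
    a=[proj(tt,np.r_[O+x*xh+y*yh,z]) for x in (-.05,.05)]; m=(a[1][0]-a[0][0])/(a[1][1]-a[0][1]); print(n,m.round(4),(a[0][0]+m*(180-a[0][1])).round(2))
E
```

```text
door left (np.float64(-0.0124), np.float64(290.12), np.int64(27), np.float64(0.05))
door right (np.float64(-0.0269), np.float64(295.64), np.int64(47), np.float64(0.06))
base left (np.float64(-0.0374), np.float64(228.26), np.int64(56), np.float64(0.09))
head (np.float64(-0.0215), np.float64(376.57), np.int64(59), np.float64(0.04))
outer top -0.0252 291.81
inner top -0.0245 295.53
inner bot -0.0244 296.52
outer bot -0.025 293.01
```

The door's inner edge has slope -0.027 and col 295.6, against -0.0245 and 295.5 expected when shut, so it is within about 0.003 rad. I'll check the block's position, then hand in.

```bash
python3 - <<'E'
from h import *
t=cv2.imread('pics/t13.png'); im=snap('top')
g=cv2.resize(cv2.cvtColor(t,6)[160:205,300:350],None,fx=6,fy=6,interpolation=cv2.INTER_CUBIC)
c=cv2.HoughCircles(cv2.GaussianBlur(g,(0,0),2),cv2.HOUGH_GRADIENT,1,40,param1=100,param2=12,minRadius=12,maxRadius=28)
W=np.array([ray(im,*(p[:2]/6+[300,160]-.4),.08)[:2] for p in c[0][:6]]); print(W.round(4),W.mean(0))
print('nest expected (top frame)',ray(im,324.75,182,.03))
o=get_obs(); print(o['t'],o['force'])
sign_off()
E
```

```text
[[ 6.719e-01 -3.850e-02]
 [ 6.543e-01 -1.000e-04]
 [ 6.525e-01 -3.790e-02]
 [ 6.451e-01 -5.380e-02]] [ 0.65594912 -0.03256823]
nest expected (top frame) [ 0.6631697  -0.01903553  0.03      ]
42.5333 [-0.13319198 -0.44247087  0.2782044 ]
the job is handed in; nothing more can be done
```

The job is handed in at 42.5 s of the 72 s allowed. `sign_off` gave no verdict, so the outcome rests on my own checks.

**What I did**
- I took the block out of the stand by its ends, set it on the bench and regripped it by its long faces. I then lowered it into the nest until I felt contact, and let go.
- I pushed the sled into the reading-station detent. It stuck about 15 mm short and only moved on at about 21 N, not the 7 N described, so it jumped in rather than being eased in. I kept the commanded pose near the station so it could not be driven past.
- I swung the door shut along its arc and pressed it to a hard stop at 19 N.

**Last checks**
- **Sled:** its marks line up with the base marks within about 0.5 mm, both right after the click and after the door was shut.
- **Door:** its inner edge matches the shut position within about 0.003 rad. The outer-edge fit did not agree (slope -0.0124 against -0.0252 expected). I took that to be its shadow and did not settle it.
- **Robot:** it stood clear of everything, with forces below 1 N.
- **Block (not confirmed at the end):** the last automatic well detection failed, giving scattered circles and no usable position. The last good look, right after I let go, showed it seated upright in the nest. The later composite, during the push, still showed it there, but I had no image after the jump that confirms it.
- **Bystanders:** I saw no contact with any of them, but I did not measure their positions at the end.

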